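# Clip the seal-kit box shut and dock it behind its gravity catch

### The arm

A 7-joint arm with a two-finger parallel gripper is mounted at the origin on a cart in front of the work surface, level with it; the furniture and walls round the work are solid. World frame = base frame: x ahead of the robot, y to its left, z up, the work surface at z = 0. Lengths are in m, angles in rad, forces in N, time in s.
With the tool pointing down it reaches from about 0.4 to 0.875 m from the base axis. Payload 19.3 kg.
Tool frame: the origin (TCP) lies at the very end of the fingers, on their centre line; the grasp point (between the pads) lies 19 mm behind it; z points along the fingers, y is the direction in which the jaws open and shut (so a half turn about z gives the same grasp; the last joint's range is limited). The gripper opens to 85 mm and grips with 20 to 120 N. Pads are 22 mm wide; open, the fingers measure 114 mm over their backs; the gripper's body (76 mm by 85 mm) begins 54 mm behind the grasp point. The pads swing forward as they close: fully open they stand 13 mm farther back than shut.
Start: joints at [-1.279, 0.521, -0.036, 1.599, 0.021, 1.021, -0.113], TCP at [0.221, 0.585, 0.231] pointing down, gripper open.
Joint ranges: [-2.91, 2.91], [-0.3, 2.13], [-1.5, 1.42], [0.17, 2.43], [-1.26, 4.41], [0.16, 1.93], [-2.52, 2.52]. Speed limits (rad/s): [1.89, 1.89, 2.39, 2.39, 3.01, 3.01, 3.01].

### API

Orientations are given as [roll, pitch, yaw] about the fixed x, y, z axes, in that order (R = Rz(yaw) Ry(pitch) Rx(roll)).
In Python, from workcell import telemetry, imaging, ticket gives the robot as it stands.
- The arm moves only by the tool carry_out, never from a script. Its argument "series" is a list of rows, each a list of 7 numbers: the shift along the tool's x, y, z in m, then the turn, a rotation vector about the tool's x, y, z in rad, then the closure in counts, from 0 (fully open) to 255 (shut). In form: [[tx, ty, tz, ax, ay, az, jaw], ...]. A call has 1 to 10 rows; each row is the pose to reach, as a shift and turn from the pose commanded when the call began, along the tool's axes at that moment; what a row does not reach only later rows make up. A row lasts 1/8 s, in which the tool goes at most 62.5 mm and 10.7 degrees, less where a joint would pass 70% of its speed; a pose out of reach is approached as far as the arm can. A call with a gripper value outside its range is refused whole. The fingers move at their own pace and stop on an object; "force" is the grip in N (left out, the last holds). Time passes only in rows, so rows that repeat a pose let the fingers close. It gives the time, the measured TCP pose, the force and the opening at its end, in the units of the state.
- telemetry.observe(): the state, without advancing time (a new reading comes with each control period).
- imaging.grab_frame(name): name is "scene" or "top" or "wrist"; returns (picture, depth): 400x640x3 uint8, blue, green, red; 400x640 float32, m along the optical axis (not along the pixel's ray), 0 where there is no reading.
- imaging.camera_info(name): a dict with "mtx" (3x3 intrinsics, pixels), "extrinsics" (4x4, takes a point from camera to world coordinates); the wrist camera has in their place "hand_eye" (4x4, takes a point from camera to tool coordinates, whose origin is the TCP and whose axes are the flange's). Camera axes: x right, y down, z forward; pixel columns grow to the right and rows downward; lengths in m; the calibration is good to about 2 mm. A picture is of the moment at which its call begins: read the wrist's pose just before it. camera_info takes no time and is no camera call.
- ticket.job_done(): hands the job in, once; it reports no verdict.
The state is a dict: "clock": time; "qpos": joint angles; "qd": joint speeds; "joint_efforts": joint torques, N m; "position": TCP position; "tool_rot": TCP orientation; "force": force on the tool from outside, world axes, zero at the start; "moment": the same for the moment, N m; "grip_width": finger opening in m.
Only numpy, scipy, OpenCV 4.12 (cv2) and the standard library are available. Lean on these libraries where they do the work, as an engineer would, in place of code of your own. Each camera call takes 0.05 s, during which the arm holds its last target.

### The job

Fold down all four orange clips of the blue seal-kit box until each has snapped flat over its lug, keeping the lid seated. Then push the box fully home into its docking lane, letting the box's own lid edge lift the yellow catch so that it drops shut behind the box. Do not touch the catch with the robot, do not tip the box, and leave everything else on the bench where it is.

Things in the scene. Friction and masses are not known exactly. Their poses are not given: they have to be found in the camera images.
- kit_box: blue plastic seal-kit box, loose, 0.75 to 0.95 kg with lid and clips, sliding friction about 0.6. 133 (x) x 113 (y) x 56 mm high with lid. A plinth 16 mm high has the full outline; above it the walls stand in, outer faces 54 mm (x ends) and 44 mm (y sides) from the centre. Origin: centre of the underside; +x is the end that enters the dock first, z up. At the start it stands before the dock's mouth.
- box_mid (a point): centre of the box, 28 mm above its underside. Outside the middle of each wall sits a sprung blue lug, a round bar 2.5 mm in radius, 20 mm long, 33 mm above the underside and 7 mm out from the wall; a clip's hook bar snaps under it. The lug yields upwards.
- lid: clear lid with a white frame, 116x96x6 mm, 0.13 kg, seated on the box's rim by an 8 mm skirt, held by nothing until the clips are shut: a clip forced down hard can tip it up. Origin: centre of its underside, 50 mm above the box's underside; axes as the box's. The four orange clips hinge on it.
- dock: aluminium docking lane fixed to the bench, white slippery linings. Origin: where the box's origin is when fully home; the box enters along +x. Guide rails 34 mm high, inner faces at y = +-60.5 mm, from x = -35 mm to the back stop (face at x = 66.5 mm). Bracket (x 24 to 58, y 71 to 77 mm, 78 mm high) carries the catch. Nothing is above the lane from y = -60 to 35 mm.
- dock_mouth (a point): middle of the lane's mouth on the bench, at x = -70 mm in the dock's frame; the mouth plates, 34 mm high, flare from y = +-60 mm at x = -35 mm to about +-78 mm here
- catch (a joint): yellow gravity catch, 70 g: an arm 8 mm thick over the lane at y = 38 to 46 mm (dock frame), hinged at x = 41 mm, 64 mm up. 0 = down at rest, positive = nose lifted, 0.6 at most; falls by its own weight. The entering lid's edge (50 to 56 mm up) pushes up the nose's ramp, the arm rides on the lid at about 0.08 to 0.1 rad, and drops behind the lid's rear edge when the box is home.
- catch_nose (a point): bottom of the catch's nose at its back face: at rest x = -66, y = 42 mm in the dock's frame, 46 mm up. From here a ramp rises toward the mouth to its tip at x = -96 mm, 64 mm up.
- clip_front (a joint): orange clip flap on the box's +x end. Hinge line on the lid's edge, 60.5 mm from the box's centre, 54 mm up. Mid-side, 46 mm wide, 3 mm thick, 32 mm long. 0 = folded down and snapped, 1.57 = straight out, more = pointing up, 2.1 at most. Slippery plastic (friction 0.2), stays where left. Snaps over its lug from 0.33 to 0.1 rad with 2 to 3 N inwards at the rib.
- clip_front_rib (a point): centre of the thumb rib near the free edge of clip_front, 29.5 mm from the hinge (turns with the flap); a round bar of 2.5 mm radius, 42 mm long; when shut its outer face is 4.7 mm outside the hinge line and its centre 24.5 mm above the box's underside
- clip_left (a joint): orange clip flap on the box's +y side. Hinge line on the lid's edge, 50.5 mm from the box's centre, 54 mm up. Mid-side, 46 mm wide, 3 mm thick, 32 mm long. 0 = folded down and snapped, 1.57 = straight out, more = pointing up, 2.1 at most. Slippery plastic (friction 0.2), stays where left. Snaps over its lug from 0.33 to 0.1 rad with 2 to 3 N inwards at the rib.
- clip_left_rib (a point): centre of the thumb rib near the free edge of clip_left, 29.5 mm from the hinge (turns with the flap); a round bar of 2.5 mm radius, 42 mm long; when shut its outer face is 4.7 mm outside the hinge line and its centre 24.5 mm above the box's underside
- clip_rear (a joint): orange clip flap on the box's -x end. Hinge line on the lid's edge, 60.5 mm from the box's centre, 54 mm up. Mid-side, 46 mm wide, 3 mm thick, 32 mm long. 0 = folded down and snapped, 1.57 = straight out, more = pointing up, 2.1 at most. Slippery plastic (friction 0.2), stays where left. Snaps over its lug from 0.33 to 0.1 rad with 2 to 3 N inwards at the rib.
- clip_rear_rib (a point): centre of the thumb rib near the free edge of clip_rear, 29.5 mm from the hinge (turns with the flap); a round bar of 2.5 mm radius, 42 mm long; when shut its outer face is 4.7 mm outside the hinge line and its centre 24.5 mm above the box's underside
- clip_right (a joint): orange clip flap on the box's -y side. Hinge line on the lid's edge, 50.5 mm from the box's centre, 54 mm up. Mid-side, 46 mm wide, 3 mm thick, 32 mm long. 0 = folded down and snapped, 1.57 = straight out, more = pointing up, 2.1 at most. Slippery plastic (friction 0.2), stays where left. Snaps over its lug from 0.33 to 0.1 rad with 2 to 3 N inwards at the rib.
- clip_right_rib (a point): centre of the thumb rib near the free edge of clip_right, 29.5 mm from the hinge (turns with the flap); a round bar of 2.5 mm radius, 42 mm long; when shut its outer face is 4.7 mm outside the hinge line and its centre 24.5 mm above the box's underside
- grease_pot: bystander, loose, to be left alone: white pot with a red lid beside the box, 69 mm across, 54 mm high. Origin at the centre of its underside.
- fitting_a: bystander, loose, to be left alone: straight push-in air fitting standing on its brass hexagon, 15 mm across, 42 mm high. Origin at the centre of its underside.
- fitting_b: bystander, loose, to be left alone: elbow push-in air fitting standing on its brass hexagon, 24x15 mm, 30 mm high. Origin at the centre of its underside.
- piston: bystander, loose, to be left alone: white piston disc with a black ring, 40 mm across, 14 mm high. Origin at the centre of its underside.
- short_cylinder: bystander, loose, to be left alone: short pneumatic cylinder standing upright, 61x61 mm, 114 mm high. Origin at the centre of its underside.
- oil_bottle: bystander, loose, to be left alone: white oil bottle with a yellow spout beside the dock, 51 mm across, 152 mm high. Origin at the centre of its underside.
- tape_roll: bystander, loose, to be left alone: black roll of tape lying flat, 58 mm across, 19 mm high. Origin at the centre of its underside.
- spanner: bystander, loose, to be left alone: open-end spanner lying flat, 36x191x6 mm, long along its y axis. Origin at the centre of its underside.
Things that resemble listed ones, but are neither listed nor needed, are in the scene too. What is meant by the lid is not green, and is the larger of those in its own colour.

How it is judged:
By the outcome, as a careful person would: the job done as asked, in the order asked, and still so for the second after the job is handed in, with the robot touching nothing.
It also fails if it takes over 72 s, if anything falls off the work surface, if the arm or the gripper's body presses on something with over 40 N, if the wrist force passes 120 N, or if a joint passes its speed limit or range.

## Working session

There is one attempt and no reset: what is moved stays moved. The work goes in short steps, Python scripts to look and compute and a tool call to move; the robot and the scene stay as the last step left them, time stands still between calls to the robot, and variables do not carry over. Pictures are saved under pics/ and viewed, and the job is handed in when it is done.

Besides the shell and the picture viewer there is one more tool, called after "Emit:" by a JSON object that holds its "api" and its "payload". carry_out: Moves the arm, as the interface text tells. Its arguments: {"type":"object","properties":{"series":{"type":"array"},"force":{"type":"number"}},"required":["series"]}

```bash
ls; mkdir -p pics; cat > h.py <<'E'
import numpy as np,cv2
from workcell import telemetry, imaging, ticket
E
python3 - <<'E'
from h import *
s=telemetry.observe(); print(s)
for n in ["scene","top"]:
    p,d=imaging.grab_frame(n); cv2.imwrite(f"pics/{n}0.png",p); np.save(f"{n}0.npy",d); 
    print(imaging.camera_info(n))
print(imaging.camera_info("wrist"))
E
```

```text
pics
{'clock': 0.0, 'qpos': array([-1.27919919,  0.52201545, -0.03631664,  1.59999   ,  0.02121908,
        1.02109203, -0.11280373]), 'qd': array([ 9.42034463e-04, -6.07256690e-05,  8.02343781e-04,  1.69588871e-03,
       -9.38976052e-04,  9.59263710e-04, -8.60066231e-04]), 'joint_efforts': array([ 4.49391318e-04, -9.27111769e+01,  1.98032275e+00, -3.69932663e+01,
        1.78470433e-02,  8.28297751e-03, -1.62053624e-05]), 'position': array([0.22115097, 0.58421554, 0.23073141]), 'tool_rot': array([-3.14047783e+00,  1.00893759e-04,  2.77978219e+00]), 'force': array([ 0.15946709, -0.18011607, -0.39012128]), 'moment': array([0.05169568, 0.04140287, 0.02097905]), 'grip_width': 0.08541255083630418}
{'mtx': array([[451.87707925,   0.        , 318.83514639],
       [  0.        , 451.87707925, 202.73982563],
       [  0.        ,   0.        ,   1.        ]]), 'extrinsics': array([[ 4.32977144e-01, -6.32168716e-01,  6.42567901e-01,
        -2.08834771e-01],
       [-9.01404733e-01, -3.04086658e-01,  3.08222017e-01,
        -5.68113744e-01],
       [ 5.48008745e-04, -7.12666836e-01, -7.0150
[... 458 characters left out ...]
24198e-01],
       [-1.61078247e-02, -1.49388716e-01, -9.88647333e-01,
         1.08394829e+00],
       [ 0.00000000e+00,  0.00000000e+00,  0.00000000e+00,
         1.00000000e+00]])}
{'mtx': array([[285.31662136,   0.        , 321.79213791],
       [  0.        , 285.31662136, 199.86231817],
       [  0.        ,   0.        ,   1.        ]]), 'hand_eye': array([[ 4.03329138e-04, -9.44442722e-01, -3.28675802e-01,
         8.58350677e-02],
       [ 9.99999860e-01,  4.93300869e-04, -1.90355766e-04,
         7.77926289e-04],
       [ 3.41916176e-04, -3.28675679e-01,  9.44442789e-01,
        -1.42469096e-01],
       [ 0.00000000e+00,  0.00000000e+00,  0.00000000e+00,
         1.00000000e+00]])}
```

View pics/scene0.png

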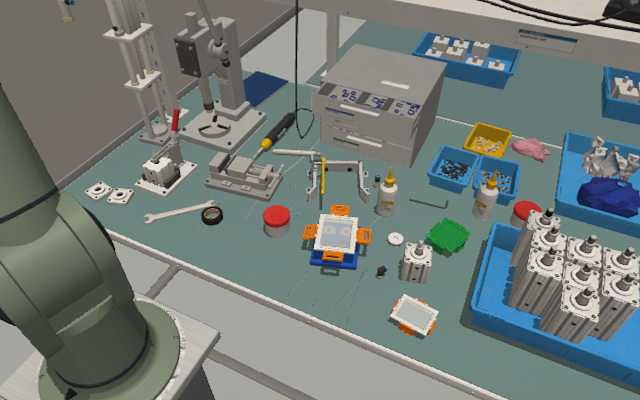

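View pics/top0.png

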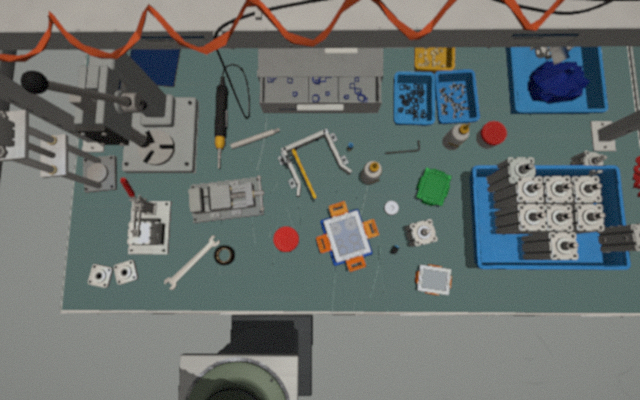

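The blue kit box with its white-framed lid is at top (347,237), scene (337,235). The look-alikes are a smaller white lid with orange clips at top (434,279) and a green lid at top (433,187). The dock is at top (315,165). I choose (347,237) and will check it in a crop.

```bash
python3 - <<'E'
from h import *
p=cv2.imread("pics/top0.png"); c=p[115:285,265:395]
cv2.imwrite("pics/c1.png",cv2.resize(c,None,fx=3.5,fy=3.5,interpolation=cv2.INTER_CUBIC)[:600])
p=cv2.imread("pics/scene0.png"); c=p[140:290,240:440]
cv2.imwrite("pics/c2.png",cv2.resize(c,None,fx=4,fy=4,interpolation=cv2.INTER_CUBIC))
E
```

```text
(no output)
```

View pics/c1.png

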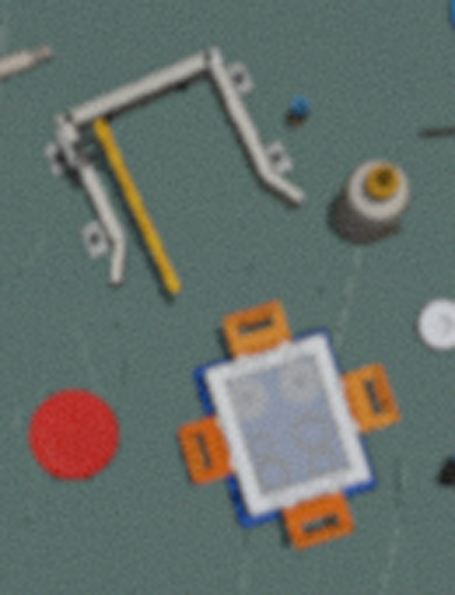

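View pics/c2.png

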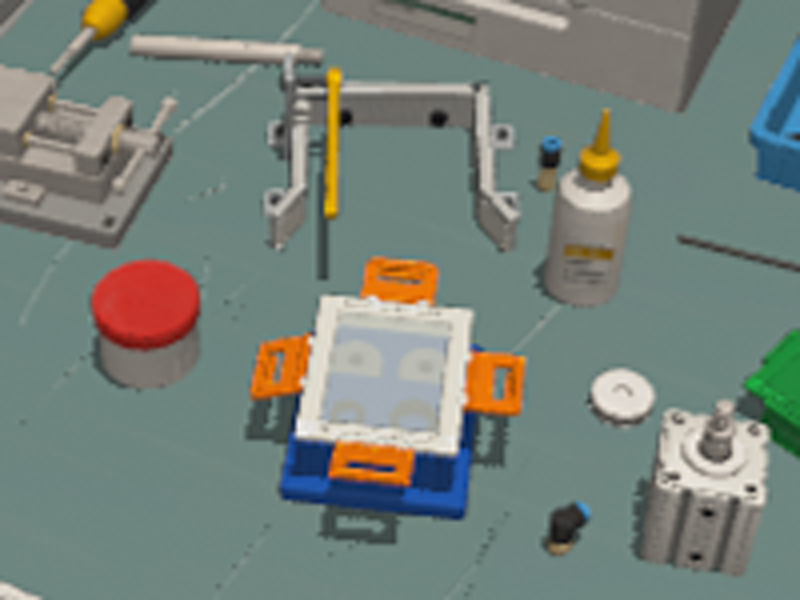

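```bash
cat >> h.py <<'E'
from scipy.spatial.transform import Rotation as R
def cam(n,state=None):
    i=imaging.camera_info(n); K=i["mtx"]
    if n!="wrist": return K,i["extrinsics"]
    T=np.eye(4);T[:3,:3]=R.from_euler('xyz',state["tool_rot"]).as_matrix();T[:3,3]=state["position"]
    return K,T@i["hand_eye"]
def ray(uv,KT,z):
    K,T=KT; uv=np.atleast_2d(np.asarray(uv,float))
    d=np.c_[uv,np.ones(len(uv))]@np.linalg.inv(K).T@T[:3,:3].T
    t=(z-T[2,3])/d[:,2]; return T[:3,3]+d*t[:,None]
def proj(P,KT):
    K,T=KT; P=np.atleast_2d(np.asarray(P,float)); c=(P-T[:3,3])@T[:3,:3]; q=c@K.T; return q[:,:2]/q[:,2:]
def cloud(d,KT):
    K,T=KT; v,u=np.mgrid[:d.shape[0],:d.shape[1]]
    c=np.stack([(u-K[0,2])/K[0,0]*d,(v-K[1,2])/K[1,1]*d,d],-1); return c@T[:3,:3].T+T[:3,3]
E
python3 - <<'E'
from h import *
for n,roi in [("top",(265,115,395,285)),("scene",(240,140,440,290))]:
    p=cv2.imread(f"pics/{n}0.png"); d=np.load(f"{n}0.npy"); KT=cam(n); P=cloud(d,KT)
    hsv=cv2.cvtColor(p,cv2.COLOR_BGR2HSV); m0=np.zeros(d.shape,bool); x0,y0,x1,y1=roi; m0[y0:y1,x0:x1]=1
    H,S,V=hsv[...,0],hsv[...,1],hsv[...,2]
    org=m0&(H>5)&(H<18)&(S>150)&(V>120)
    n_,l,st,ce=cv2.connectedComponentsWithStats(org.astype(np.uint8))
    for k in range(1,n_):
        if st[k,4]>40:
            q=P[(l==k)&(d>0)]; print(n,"orange",ce[k].round(1),st[k,4],q.mean(0).round(4),"z",np.percentile(q[:,2],[5,50,95]).round(4))
    yel=m0&(H>=20)&(H<32)&(S>150)&(V>100)
    n_,l,st,ce=cv2.connectedComponentsWithStats(yel.astype(np.uint8))
    for k in range(1,n_):
        if st[k,4]>20:
            q=P[(l==k)&(d>0)]; print(n,"yel",ce[k].round(1),st[k,:],np.percentile(q,[2,50,98],axis=0).round(4).tolist())
    blue=m0&(H>105)&(H<128)&(S>170)&(V>60)
    q=P[blue&(d>0)]; print("blue",q.shape,q.mean(0).round(4),cv2.minAreaRect(q[:,:2].astype(np.float32)*1000))
    lidm=m0&(P[...,2]>.051)&(P[...,2]<.065)&(S<60)&(V>150)
    n_,l,st,ce=cv2.connectedComponentsWithStats(lidm.astype(np.uint8)); 
    for k in range(1,n_):
        if st[k,4]>150:
            v,u=np.nonzero(l==k); print(n,"lid",st[k],P[l==k].mean(0).round(4)); w=ray(np.c_[u,v],KT,.056); print(cv2.minAreaRect(w[:,:2].astype(np.float32)*1000))
E
```

```text
top orange [337.8 208.8] 154 [ 0.5409 -0.2675  0.0539] z [0.0514 0.0559 0.0594]
top orange [370.3 228.4] 153 [ 0.4879 -0.3539  0.0539] z [0.0519 0.0555 0.0584]
top orange [323.  243.3] 170 [ 0.4487 -0.2276  0.046 ] z [0.0031 0.0483 0.0556]
top orange [355.3 263.2] 165 [ 0.3962 -0.3124  0.0585] z [0.0539 0.0599 0.0669]
top yel [303.4 172.8] [292 149  24  49 159] [[0.5738, -0.2038, 0.0105], [0.6369, -0.1738, 0.0676], [0.7001, -0.1463, 0.0719]]
top yel [373.5 167.5] [370 164   8   7  31] [[0.6328, -0.3665, 0.1133], [0.6382, -0.3561, 0.1165], [0.6453, -0.3486, 0.1331]]
blue (36, 3) [ 0.4476 -0.2446  0.0156] ((436.8384704589844, -260.4020690917969), (152.67478942871094, 71.45381164550781), 52.06734085083008)
top lid [ 324  211   47   51 1431] [ 0.4692 -0.2907  0.055 ]
((468.6542053222656, -291.0132141113281), (118.0350112915039, 98.41145324707031), 17.175180435180664)
scene orange [339.6 209.6] 169 [ 0.5419 -0.2665  0.0567] z [0.054  0.0572 0.0613]
scene orange [309.7 231.5] 160 [ 0.4475 -0.2285  0.0499] z [0.0438 0.0509 0.0585]
scene orange [363.1 235.5] 175 [ 0.4873 -0.3525  0.0556] z [0.0526 0.0569 0.0604]
scene orange [332.5 255.3] 150 [ 0.3955 -0.3131  0.0615] z [0.0563 0.0616 0.0685]
scene yel [266.  143.4] [261 140  11   9  74] [[0.7194, 0.0574, 0.0124], [0.7327, 0.0645, 0.0268], [0.7533, 0.077, 0.0351]]
scene yel [322.6 175. ] [321 157   4  38 106] [[0.5682, -0.205, 0.0033], [0.6384, -0.173, 0.0694], [0.7134, -0.1426, 0.0729]]
scene yel [389.6 178.8] [385 168  10  17  85] [[0.6292, -0.3692, 0.1068], [0.638, -0.3593, 0.1184], [0.6469, -0.3484, 0.1487]]
blue (513, 3) [ 0.4168 -0.3112  0.0193] ((436.98455810546875, -300.21575927734375), (72.94934844970703, 111.7926025390625), 18.88435173034668)
scene lid [ 314  214   44   40 1413] [ 0.4663 -0.2905  0.0562]
((469.1306457519531, -289.2752685546875), (120.22395324707031, 98.41837310791016), 17.94993019104004)
```

```bash
python3 - <<'E'
from h import *
for n,roi in [("top",(272,120,362,200)),("scene",(290,150,375,210))]:
    p=cv2.imread(f"pics/{n}0.png"); d=np.load(f"{n}0.npy"); KT=cam(n); P=cloud(d,KT)
    hsv=cv2.cvtColor(p,cv2.COLOR_BGR2HSV); m0=np.zeros(d.shape,bool); x0,y0,x1,y1=roi; m0[y0:y1,x0:x1]=1
    H,S,V=hsv[...,0],hsv[...,1],hsv[...,2]
    yel=m0&(H>=20)&(H<32)&(S>150)&(V>100)&(P[...,2]>.055)
    v,u=np.nonzero(yel); w=ray(np.c_[u,v],KT,.070)[:,:2]*1000
    if n=="top": vis=w
    (vx,vy,a,b)=cv2.fitLine(w.astype(np.float32),cv2.DIST_L2,0,.01,.01).ravel(); print(n,"catch dir",np.degrees(np.arctan2(vy,vx)),w.mean(0),cv2.minAreaRect(w.astype(np.float32)))
    m=m0&(S<60)&(V>140)&(P[...,2]>.026)&(P[...,2]<.042)
    im=np.zeros(d.shape+(3,),np.uint8); im[m]=255; im[yel]=(0,255,255)
    cv2.imwrite(f"pics/dm_{n}.png",cv2.resize(im[y0:y1,x0:x1],None,fx=7,fy=7,interpolation=cv2.INTER_NEAREST))
    v,u=np.nonzero(m); w=ray(np.c_[u,v],KT,.034)[:,:2]*1000; np.save(f"dw_{n}.npy",w); print(len(w),w.min(0),w.max(0))
E
```

```text
top catch dir 24.30398 [ 637.07845245 -174.71876487] ((635.929931640625, -174.8212890625), (145.46165466308594, 9.385347366333008), 23.76561737060547)
411 [ 584.84445247 -305.85790811] [ 771.83873299 -112.3318676 ]
scene catch dir 23.930706 [ 630.86356599 -176.41868422] ((631.4954833984375, -176.089111328125), (152.5745086669922, 6.813323974609375), 23.799602508544922)
284 [ 582.305814   -303.65687257] [ 773.01889317 -111.99720469]
```

View pics/dm_top.png

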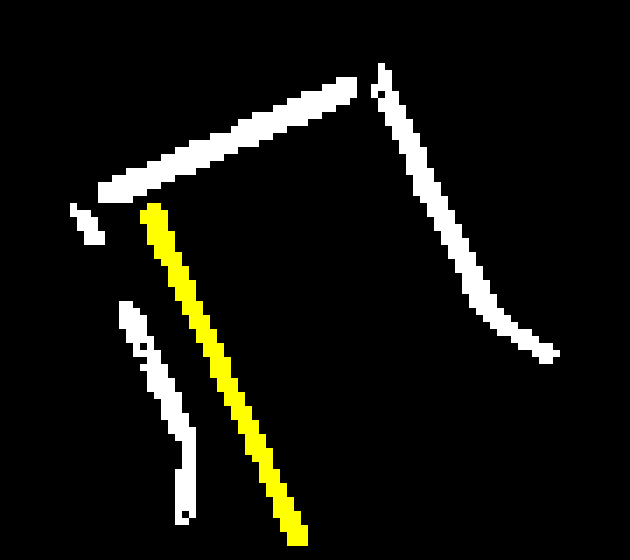

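View pics/dm_scene.png

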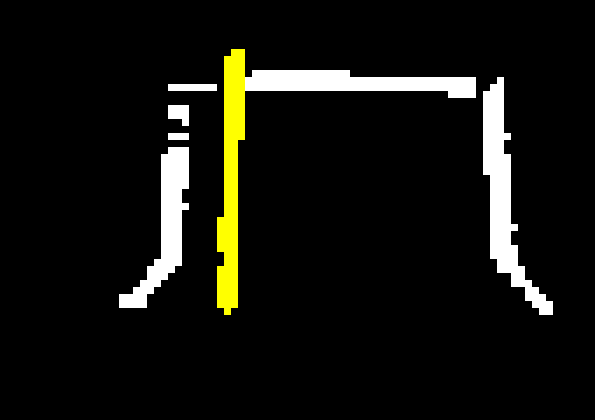

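The masks show the back stop, both rails with the flared plates, and the catch arm (yellow). Next I fit lines to these.

```bash
python3 - <<'E'
from h import *
def fl(w):
    vx,vy,a,b=cv2.fitLine(w.astype(np.float32),cv2.DIST_L2,0,.01,.01).ravel(); return np.degrees(np.arctan2(vy,vx))
for n in ["top","scene"]:
    w=np.load(f"dw_{n}.npy")
    for it in range(1):
        th=np.radians(24.0); M=np.array([[np.cos(th),np.sin(th)],[-np.sin(th),np.cos(th)]]); q=w@M.T
        # guess: catch line y = 42
        c0=M@np.array([634,-175.4]); y0=c0[1]-42
        q[:,1]-=y0
        xmax=q[:,0].max(); 
        bs=(q[:,0]>xmax-16)&(abs(q[:,1])<50); x=q[bs,0]; print(n,"bs x pct",np.percentile(x,[5,50,95]),"dir",fl(w[bs]))
        xf=np.percentile(x,50)
        for s in (1,-1):
            r=(s*q[:,1]>50)&(s*q[:,1]<75)&(q[:,0]<xf-12)&(q[:,0]>xf-95)
            y=q[r,1]; print("rail",s,r.sum(),np.percentile(y,[5,50,95]) if r.sum() else None, fl(w[r]) if r.sum()>5 else None, "xmin",q[s*q[:,1]>50,0].min())
        print("y0",y0,"xf",xf)
E
```

```text
top bs x pct [600.48705569 605.29673266 610.26909204] dir -65.58229
rail 1 61 [60.1325695  64.09931461 68.06989374] 24.575756 xmin 469.7638211956807
rail -1 92 [-70.58221872 -66.65256596 -62.62350145] 24.43452 xmin 470.2811776421087
y0 -460.10690498056954 xf 605.296732664261
scene bs x pct [603.48395505 608.3689574  613.36523977] dir -66.7208
rail 1 52 [61.6562748  66.05309778 70.14396976] 23.272894 xmin 469.74637230544806
rail -1 62 [-68.98971213 -64.79273901 -60.77116711] 24.853355 xmin 470.595422484222
y0 -460.10690498056954 xf 608.368957397332
```

```bash
python3 - <<'E'
from h import *
d=np.load("top0.npy"); KT=cam("top"); P=cloud(d,KT).reshape(-1,3); P=P[d.ravel()>0]
d=np.load("scene0.npy"); KT2=cam("scene"); Q=cloud(d,KT2).reshape(-1,3); Q=Q[d.ravel()>0]
A=np.r_[P]
for y in np.arange(.6,-.61,-.1):
    print(round(y,1),[ (lambda z: round(float(np.percentile(z,99)),2) if len(z)>3 else None)(A[(abs(A[:,0]-x)<.05)&(abs(A[:,1]-y)<.05),2]) for x in np.arange(.2,.91,.1)])
bx=np.array([.469,-.290]); th=np.radians(17.4); M=np.array([[np.cos(th),np.sin(th)],[-np.sin(th),np.cos(th)]])
for nm,uv,z in [("pot",(286,239),.054),("cyl",(424,232),.1),("oil",(372,173),.12),("fitb",(394,250),.02),("fita",(350,148),.03),("piston",(391,208),.014)]:
    w=ray(uv,cam("top"),z)[0]; print(nm,w.round(3),"box frame",(M@(w[:2]-bx)).round(3))
E
```

```text
0.6 [-0.75, None, None, None, None, None, None, None]
0.5 [-0.75, 0.01, 0.01, 0.01, 0.02, 0.32, 0.01, None]
0.4 [-0.75, 0.02, 0.02, 0.01, 0.38, 0.38, 0.44, None]
0.3 [-0.75, 0.01, 0.06, 0.11, 0.17, 0.36, 0.5, 0.02]
0.2 [-0.0, 0.01, 0.04, 0.08, 0.59, 0.59, 0.5, 0.29]
0.1 [0.0, 0.01, 0.02, 0.07, 0.07, 0.63, 0.5, 0.04]
0.0 [0.0, 0.01, 0.02, 0.07, 0.07, 0.65, 0.5, 0.01]
-0.1 [-0.0, 0.01, 0.06, 0.06, 0.06, 0.65, 0.51, 0.23]
-0.2 [-0.0, 0.01, 0.06, 0.06, 0.07, 0.66, 0.5, 0.23]
-0.3 [-0.75, 0.01, 0.07, 0.06, 0.1, 0.67, 0.5, 0.23]
-0.4 [-0.75, 0.01, 0.03, 0.06, 0.13, 0.68, 0.5, 0.23]
-0.5 [-0.75, 0.03, 0.07, 0.11, 0.03, 0.68, 0.5, 0.05]
-0.6 [-0.75, 0.03, 0.07, 0.07, 0.07, 0.13, 0.5, 0.05]
pot [ 0.46  -0.129  0.054] box frame [0.039 0.156]
cyl [ 0.475 -0.484  0.1  ] box frame [-0.052 -0.187]
oil [ 0.624 -0.353  0.12 ] box frame [ 0.129 -0.106]
fitb [ 0.432 -0.422  0.02 ] box frame [-0.075 -0.114]
fita [ 0.717 -0.304  0.03 ] box frame [ 0.233 -0.088]
piston [ 0.548 -0.418  0.014] box frame [ 0.038 -0.146]
```

```bash
cat >> h.py <<'E'
BX=np.array([.469,-.290]);BYAW=np.radians(17.4)
def b2w(x,y,bx=BX,yaw=BYAW):
    return np.array([bx[0]+x*np.cos(yaw)-y*np.sin(yaw),bx[1]+x*np.sin(yaw)+y*np.cos(yaw)])
def plan(targets,jaw=255,st=None):
    s=st or telemetry.observe(); R0=R.from_euler('xyz',s["tool_rot"]); out=[]
    for x,y,z,yaw in targets:
        t=R0.inv().apply(np.array([x,y,z])-s["position"]); r=(R0.inv()*R.from_euler('xyz',[np.pi,0,yaw])).as_rotvec()
        out.append([round(float(v),4) for v in t]+[round(float(v),3) for v in r]+[jaw])
    for o in out: print(o)
    return out
def show():
    s=telemetry.observe(); print("t",round(s["clock"],2),"pos",s["position"].round(4),"rpy",s["tool_rot"].round(4),"F",s["force"].round(2),"grip",round(s["grip_width"],4),"q",s["qpos"].round(2)); return s
E
python3 - <<'E'
from h import *
D=np.radians
plan([(.30,.45,.29,D(130)),(.40,.28,.30,D(90)),(.44,.08,.30,D(55)),(.44,-.2,.30,D(17.4))])
E
```

```text
[-0.1213, -0.0977, -0.0591, -0.001, 0.0, 0.511, 255]
[-0.275, -0.2213, -0.069, -0.001, 0.001, 1.209, 255]
[-0.3832, -0.3942, -0.0688, -0.001, 0.001, 1.82, 255]
[-0.4823, -0.6561, -0.0685, -0.0, 0.001, 2.476, 255]
```

Emit:
{"api": "carry_out", "payload": {"series": [[-0.12, -0.098, -0.06, 0, 0, 0.51, 255], [-0.12, -0.098, -0.06, 0, 0, 0.51, 255], [-0.12, -0.098, -0.06, 0, 0, 0.51, 255], [-0.275, -0.22, -0.069, 0, 0, 1.2, 255], [-0.275, -0.22, -0.069, 0, 0, 1.2, 255], [-0.275, -0.22, -0.069, 0, 0, 1.2, 255], [-0.275, -0.22, -0.069, 0, 0, 1.2, 255]]}}

```text
clock: 0.98
position: [0.4024, 0.2777, 0.3007]
tool_rot: [3.141, 0.0, 1.569]
force: [-1.0, 0.6, 0.4]
grip_width: 0.0001
```

```bash
python3 - <<'E'
from h import *
D=np.radians
show()
plan([(.44,.08,.30,D(55)),(.44,-.2,.30,D(17.4))])
E
```

```text
t 0.97 pos [0.4024 0.2777 0.3007] rpy [3.1409e+00 3.0000e-04 1.5692e+00] F [-0.97  0.64  0.4 ] grip 0.0001 q [-1.    0.23  0.33  1.87 -0.09  1.05 -0.64]
[-0.1977, 0.0379, 0.0008, 0.001, 0.0, 0.609, 255]
[-0.4777, 0.0384, 0.0008, 0.001, -0.0, 1.265, 255]
```

Emit:
{"api": "carry_out", "payload": {"series": [[-0.06, 0.012, 0, 0, 0, 0.18, 255], [-0.12, 0.024, 0, 0, 0, 0.36, 255], [-0.18, 0.036, 0, 0, 0, 0.54, 255], [-0.24, 0.038, 0, 0, 0, 0.72, 255], [-0.3, 0.038, 0, 0, 0, 0.9, 255], [-0.36, 0.038, 0, 0, 0, 1.08, 255], [-0.42, 0.038, 0, 0, 0, 1.2, 255], [-0.478, 0.038, 0, 0, 0, 1.265, 255], [-0.478, 0.038, 0, 0, 0, 1.265, 255]]}}

```text
clock: 2.1
position: [0.4417, -0.2003, 0.3002]
tool_rot: [3.14, 0.001, 0.307]
force: [-0.7, 0.4, -1.2]
grip_width: 0.0002
```

```bash
python3 - <<'E'
from h import *
s=show()
p,d=imaging.grab_frame("wrist"); cv2.imwrite("pics/w1.png",p); np.save("w1.npy",d)
import pickle; pickle.dump(s,open("w1.pkl","wb"))
E
```

```text
t 2.1 pos [ 0.4417 -0.2003  0.3002] rpy [3.1401e+00 1.0000e-03 3.0740e-01] F [-0.68  0.36 -1.24] grip 0.0002 q [-0.34  0.29  0.8   1.9  -0.24  1.05 -0.7 ]
```

View pics/w1.png

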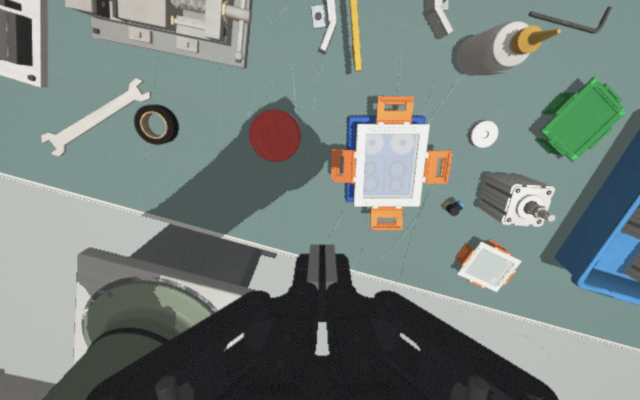

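The box is square in the wrist view: lid (391,165), front clip (395,109), left (343,165), right (439,167), rear (387,218). The pot is at (275,135) and is clear of the left clip. Next I refine the box pose and clip angles.

```bash
python3 - <<'E'
from h import *
import pickle
s=pickle.load(open("w1.pkl","rb")); p=cv2.imread("pics/w1.png"); d=np.load("w1.npy"); KT=cam("wrist",s); P=cloud(d,KT)
hsv=cv2.cvtColor(p,cv2.COLOR_BGR2HSV);H,S,V=cv2.split(hsv); m0=np.zeros(d.shape,bool); m0[90:235,325:460]=1
m=m0&(((S<60)&(V>150))|((H>100)&(H<125)&(S<110)&(V>120)))&(abs(P[...,2]-.055)<.012)
n_,l,st,ce=cv2.connectedComponentsWithStats(m.astype(np.uint8)); k=1+st[1:,4].argmax(); print(st[k])
v,u=np.nonzero(l==k); w=ray(np.c_[u,v],KT,.056); print(cv2.minAreaRect(w[:,:2].astype(np.float32)*1000),P[l==k][:,2].mean())
bx=BX; th=BYAW; M=np.array([[np.cos(th),np.sin(th)],[-np.sin(th),np.cos(th)]])
o=m0&(H>5)&(H<18)&(S>150)&(V>120)&(d>0)
n_,l,st,ce=cv2.connectedComponentsWithStats(o.astype(np.uint8))
for k in range(1,n_):
    if st[k,4]>60:
        q=P[l==k]; b=(q[:,:2]-bx)@M.T*1000; ax=0 if abs(b[:,0].mean())>abs(b[:,1].mean()) else 1
        r=abs(b[:,ax]); z=q[:,2]*1000; ok=(z>25)
        print(ce[k].round(0),b.mean(0).round(1),"r",np.percentile(r,[3,97]).round(1),"slope z(r)",np.polyfit(r[ok],z[ok],1).round(2),"z at r",[ (int(c),round(float(np.median(z[abs(r-c)<3])),1)) for c in np.arange(55,96,6) if (abs(r-c)<3).sum()>5])
# finger width
tip=proj(s["position"],KT); print("tip px",tip)
E
```

```text
[ 353  122   76   86 5747]
((468.2886962890625, -289.8996276855469), (119.166748046875, 98.781494140625), 17.49078941345215) 0.054565806033802004
[397. 109.] [75.  -1.9] r [58.9 89.7] slope z(r) [ 0.07 50.73] z at r [(61, 55.7), (67, 55.4), (73, 55.6), (79, 55.9), (85, 55.9), (91, 59.5)]
[343. 165.] [-0.5 65. ] r [51.3 80. ] slope z(r) [-0.41 76.72] z at r [(55, 54.1), (61, 51.3), (67, 48.8), (73, 44.6), (79, 45.9)]
[437. 166.] [ -0.3 -65.1] r [49.3 79.3] slope z(r) [2.000e-02 5.414e+01] z at r [(55, 55.4), (61, 55.3), (67, 55.4), (73, 54.5), (79, 57.5)]
[388. 218.] [-75.3  -2.3] r [61.4 88.7] slope z(r) [ 0.34 34.29] z at r [(61, 55.8), (67, 56.8), (73, 58.4), (79, 60.4), (85, 62.7), (91, 66.6)]
tip px [[323.76395809 257.97399499]]
```

```bash
python3 - <<'E'
from h import *
T=[(*b2w(x,0),z,BYAW) for x,z in [(-.0855,.25),(-.0855,.10),(-.0855,.021),(-.080,.021),(-.0765,.021),(-.0855,.021)]]
plan(T)
E
```

```text
[-0.0881, 0.0952, 0.0502, 0.0, 0.001, 0.007, 255]
[-0.088, 0.0952, 0.2002, 0.0, 0.001, 0.007, 255]
[-0.0879, 0.0952, 0.2792, 0.0, 0.001, 0.007, 255]
[-0.0824, 0.0952, 0.2792, 0.0, 0.001, 0.007, 255]
[-0.0789, 0.0952, 0.2792, 0.0, 0.001, 0.007, 255]
[-0.0879, 0.0952, 0.2792, 0.0, 0.001, 0.007, 255]
```

Emit:
{"api": "carry_out", "payload": {"series": [[-0.045, 0.045, 0.03, 0, 0, 0.007, 255], [-0.088, 0.09, 0.06, 0, 0, 0.007, 255], [-0.088, 0.0952, 0.12, 0, 0, 0.007, 255], [-0.088, 0.0952, 0.18, 0, 0, 0.007, 255], [-0.088, 0.0952, 0.21, 0, 0, 0.007, 255], [-0.088, 0.0952, 0.228, 0, 0, 0.007, 255], [-0.088, 0.0952, 0.24, 0, 0, 0.007, 255], [-0.088, 0.0952, 0.25, 0, 0, 0.007, 255], [-0.088, 0.0952, 0.258, 0, 0, 0.007, 255], [-0.088, 0.0952, 0.264, 0, 0, 0.007, 255]]}}

```text
clock: 3.4
position: [0.3889, -0.3139, 0.0362]
tool_rot: [3.141, -0.0, 0.308]
force: [-0.5, -1.0, 0.7]
grip_width: -0.0001
```

```bash
python3 - <<'E'
from h import *
s=show()
p,d=imaging.grab_frame("wrist"); cv2.imwrite("pics/w2.png",p)
T=[(*b2w(x,0),z,BYAW) for x,z in [(-.0855,.021),(-.080,.021),(-.0765,.021),(-.0855,.021)]]
plan(T)
E
```

```text
t 3.4 pos [ 0.3889 -0.3139  0.0362] rpy [ 3.1413e+00 -4.0000e-04  3.0800e-01] F [-0.52 -0.95  0.68] grip -0.0001 q [ 0.22  0.71  0.46  2.08 -0.65  0.5  -0.08]
[-0.0017, 0.0013, 0.0146, -0.0, 0.0, 0.004, 255]
[0.0038, 0.0013, 0.0146, -0.0, 0.0, 0.004, 255]
[0.0073, 0.0013, 0.0146, -0.0, 0.0, 0.004, 255]
[-0.0017, 0.0013, 0.0146, -0.0, 0.0, 0.004, 255]
```

View pics/w2.png

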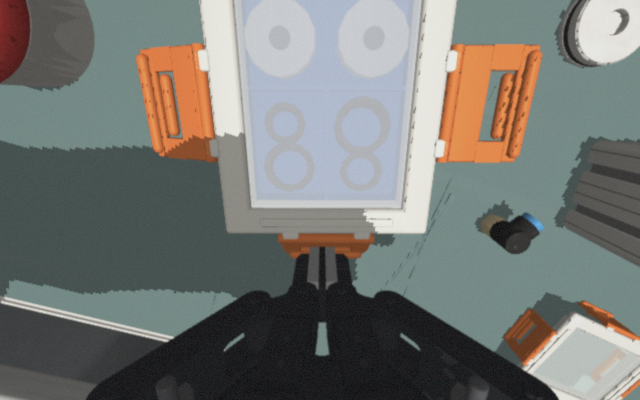

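The finger is on the rear flap at (325,250) and centred. It is folding, and the lid is still seated. Next I go down and then inwards.

Emit:
{"api": "carry_out", "payload": {"series": [[-0.001, 0.001, 0.008, 0, 0, 0.004, 255], [-0.001, 0.001, 0.015, 0, 0, 0.004, 255], [0.001, 0.001, 0.015, 0, 0, 0.004, 255], [0.003, 0.001, 0.015, 0, 0, 0.004, 255], [0.005, 0.001, 0.015, 0, 0, 0.004, 255], [0.006, 0.001, 0.015, 0, 0, 0.004, 255], [0.007, 0.001, 0.015, 0, 0, 0.004, 255]]}}

```text
clock: 4.32
position: [0.3958, -0.3128, 0.0214]
tool_rot: [3.141, -0.0, 0.304]
force: [-1.4, -0.6, 0.6]
grip_width: 0.0
```

```bash
python3 - <<'E'
from h import *
s=show()
p,d=imaging.grab_frame("wrist"); cv2.imwrite("pics/w3.png",p[100:320,160:480])
plan([(*b2w(-.0765,0),.021,BYAW)])
E
```

```text
t 4.33 pos [ 0.3958 -0.3128  0.0214] rpy [ 3.1414e+00 -2.0000e-04  3.0390e-01] F [-1.35 -0.63  0.58] grip 0.0 q [ 0.23  0.74  0.44  2.07 -0.67  0.48 -0.08]
[0.0001, 0.0002, 0.0004, 0.0, -0.0, 0.0, 255]
```

View pics/w3.png

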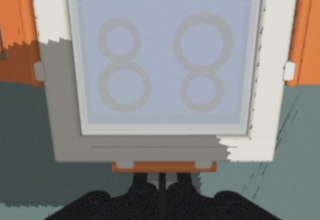

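Emit:
{"api": "carry_out", "payload": {"series": [[0.001, 0, 0, 0, 0, 0, 255], [0.002, 0, 0, 0, 0, 0, 255], [0.003, 0, 0, 0, 0, 0, 255], [0.003, 0, 0, 0, 0, 0, 255]]}}

```text
clock: 4.88
position: [0.3977, -0.3122, 0.0213]
tool_rot: [-3.141, 0.001, 0.303]
force: [-6.1, -0.8, 2.3]
grip_width: 0.0002
```

```bash
python3 - <<'E'
from h import *
s=show()
p,d=imaging.grab_frame("wrist"); cv2.imwrite("pics/w4.png",p[100:320,160:480])
p,d=imaging.grab_frame("scene"); cv2.imwrite("pics/s4.png",cv2.resize(p[190:290,270:410],None,fx=4,fy=4,interpolation=cv2.INTER_CUBIC))
E
```

```text
t 4.88 pos [ 0.3977 -0.3122  0.0213] rpy [-3.1414e+00  9.0000e-04  3.0320e-01] F [-6.13 -0.8   2.29] grip 0.0002 q [ 0.23  0.74  0.44  2.06 -0.67  0.48 -0.09]
```

View pics/w4.png

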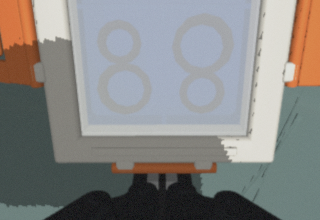

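View pics/s4.png

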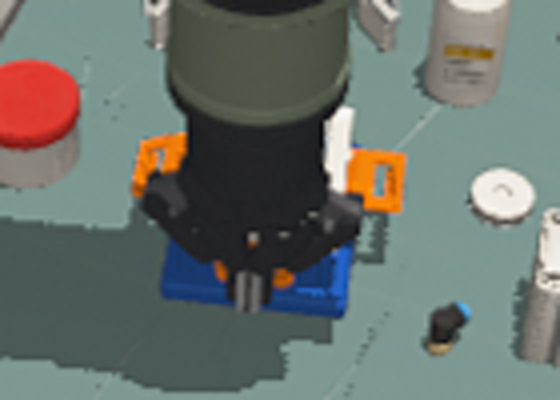

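```bash
python3 - <<'E'
from h import *
T=[(*b2w(x,y),z,BYAW) for x,y,z in [(-.0865,0,.021),(-.0865,0,.075),(-.0865,0,.12),(-.05,-.04,.12),(0,-.0795,.12),(0,-.0795,.07),(0,-.0795,.036)]]
plan(T)
E
```

```text
[-0.0118, 0.0002, 0.0003, -0.0, 0.001, -0.001, 255]
[-0.0119, 0.0002, -0.0537, -0.0, 0.001, -0.001, 255]
[-0.0119, 0.0002, -0.0987, -0.0, 0.001, -0.001, 255]
[0.0246, 0.0401, -0.0987, -0.0, 0.001, -0.001, 255]
[0.0746, 0.0796, -0.0988, -0.0, 0.001, -0.001, 255]
[0.0747, 0.0796, -0.0488, -0.0, 0.001, -0.001, 255]
[0.0747, 0.0796, -0.0148, -0.0, 0.001, -0.001, 255]
```

Emit:
{"api": "carry_out", "payload": {"series": [[-0.013, 0, 0, 0, 0, 0, 255], [-0.013, 0, -0.05, 0, 0, 0, 255], [-0.013, 0.01, -0.098, 0, 0, 0, 255], [0.024, 0.045, -0.098, 0, 0, 0, 255], [0.065, 0.0796, -0.098, 0, 0, 0, 255], [0.0737, 0.0796, -0.09, 0, 0, 0, 255], [0.0737, 0.0796, -0.06, 0, 0, 0, 255]]}}

```text
clock: 5.85
position: [0.493, -0.3661, 0.0814]
tool_rot: [3.14, -0.001, 0.304]
force: [0.2, 0.4, -0.5]
grip_width: 0.0
```

```bash
python3 - <<'E'
from h import *
s=show()
p,d=imaging.grab_frame("wrist"); cv2.imwrite("pics/w5.png",p)
p,d=imaging.grab_frame("scene"); cv2.imwrite("pics/s5.png",cv2.resize(p[190:290,270:410],None,fx=4,fy=4,interpolation=cv2.INTER_CUBIC))
T=[(*b2w(x,y),z,BYAW) for x,y,z in [(0,-.0795,.036),(0,-.0795,.021),(0,-.072,.021)]]
plan(T)
E
```

```text
t 5.85 pos [ 0.493  -0.3661  0.0814] rpy [ 3.1403e+00 -1.3000e-03  3.0420e-01] F [ 0.22  0.41 -0.45] grip 0.0 q [ 0.17  0.78  0.57  1.76 -0.58  0.77 -0.22]
[0.0019, 0.0018, 0.0428, -0.003, 0.003, -0.0, 255]
[0.002, 0.0019, 0.0578, -0.003, 0.003, -0.0, 255]
[0.002, -0.0056, 0.0578, -0.003, 0.003, -0.0, 255]
```

View pics/w5.png

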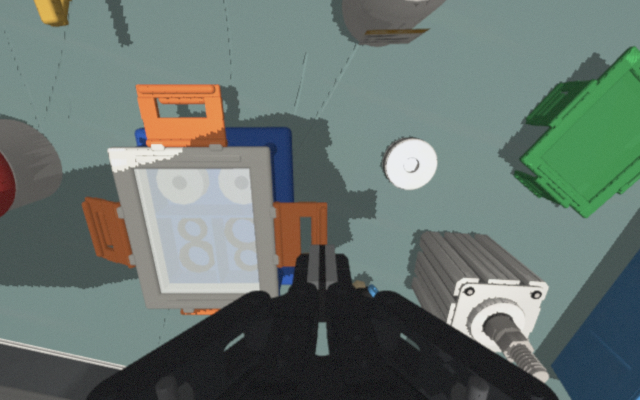

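View pics/s5.png

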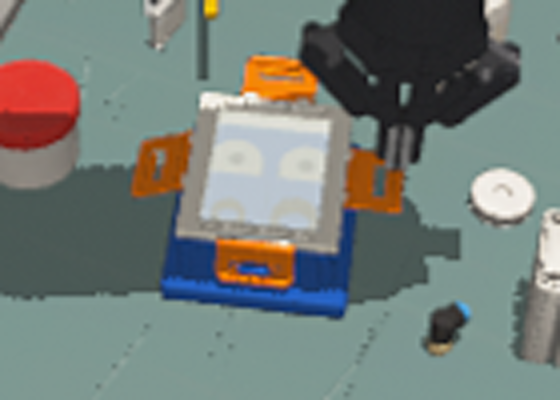

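Emit:
{"api": "carry_out", "payload": {"series": [[0.002, 0.001, 0.02, 0, 0, 0, 255], [0.002, 0.001, 0.032, 0, 0, 0, 255], [0.002, 0.001, 0.042, 0, 0, 0, 255], [0.002, 0.001, 0.051, 0, 0, 0, 255], [0.002, 0.001, 0.059, 0, 0, 0, 255], [0.002, -0.001, 0.059, 0, 0, 0, 255], [0.002, -0.003, 0.059, 0, 0, 0, 255], [0.002, -0.005, 0.059, 0, 0, 0, 255], [0.002, -0.007, 0.059, 0, 0, 0, 255], [0.002, -0.0075, 0.059, 0, 0, 0, 255]]}}

```text
clock: 7.2
position: [0.4925, -0.3582, 0.0226]
tool_rot: [3.141, -0.0, 0.304]
force: [1.4, -1.8, 0.0]
grip_width: -0.0001
```

```bash
python3 - <<'E'
from h import *
s=show()
p,d=imaging.grab_frame("wrist"); cv2.imwrite("pics/w6.png",p)
T=[(*b2w(x,y),z,BYAW) for x,y,z in [(0,-.072,.021)]]
plan(T)
E
```

```text
t 7.2 pos [ 0.4925 -0.3582  0.0226] rpy [ 3.1409e+00 -3.0000e-04  3.0380e-01] F [ 1.41 -1.77  0.04] grip -0.0001 q [ 0.2   0.86  0.51  1.79 -0.64  0.66 -0.19]
[-0.002, -0.0001, 0.0015, 0.001, -0.0, 0.0, 255]
```

View pics/w6.png

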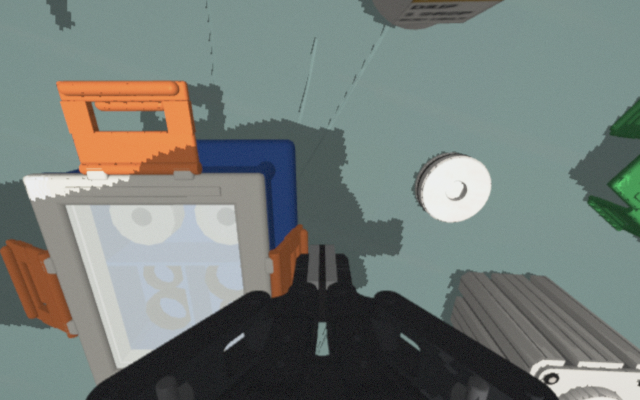

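The right flap is still at a slant at (290,255), so the fingertips are thinner than I assumed. I keep pushing.

Emit:
{"api": "carry_out", "payload": {"series": [[-0.001, -0.0015, 0.001, 0, 0, 0, 255], [-0.001, -0.003, 0.001, 0, 0, 0, 255], [-0.001, -0.0045, 0.001, 0, 0, 0, 255], [-0.001, -0.006, 0.001, 0, 0, 0, 255]]}}

```text
clock: 7.75
position: [0.4894, -0.353, 0.0213]
tool_rot: [3.141, 0.0, 0.303]
force: [1.3, -3.9, -1.1]
grip_width: -0.0001
```

```bash
python3 - <<'E'
from h import *
s=show()
p,d=imaging.grab_frame("wrist"); cv2.imwrite("pics/w7.png",p)
T=[(*b2w(x,y),z,BYAW) for x,y,z in [(0,-.072,.021)]]
plan(T)
E
```

```text
t 7.75 pos [ 0.4894 -0.353   0.0213] rpy [3.141e+00 2.000e-04 3.034e-01] F [ 1.33 -3.87 -1.09] grip -0.0001 q [ 0.19  0.85  0.51  1.81 -0.64  0.65 -0.19]
[-0.0006, 0.0061, 0.0002, 0.0, 0.0, -0.0, 255]
```

View pics/w7.png

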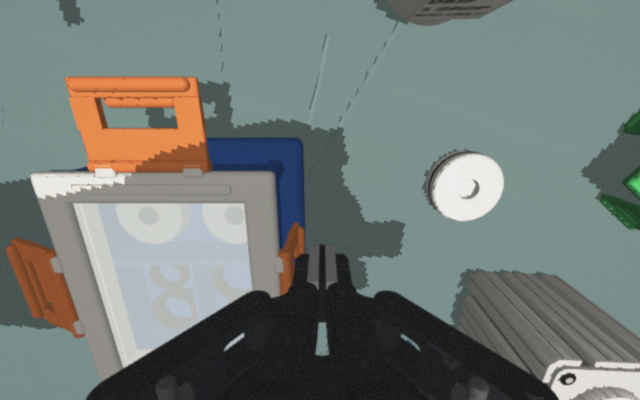

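Emit:
{"api": "carry_out", "payload": {"series": [[0, -0.001, 0, 0, 0, 0, 255], [0, -0.002, 0, 0, 0, 0, 255], [0, -0.003, 0, 0, 0, 0, 255]]}}

```text
clock: 8.18
position: [0.4885, -0.3498, 0.0213]
tool_rot: [3.142, 0.0, 0.304]
force: [1.1, -3.4, -1.1]
grip_width: 0.0004
```

```bash
python3 - <<'E'
from h import *
s=show()
p,d=imaging.grab_frame("wrist"); cv2.imwrite("pics/w8.png",p)
T=[(*b2w(x,y),z,BYAW) for x,y,z in [(0,-.072,.021)]]
plan(T)
E
```

```text
t 8.18 pos [ 0.4885 -0.3498  0.0213] rpy [3.1416e+00 1.0000e-04 3.0370e-01] F [ 1.12 -3.42 -1.11] grip 0.0004 q [ 0.19  0.85  0.51  1.81 -0.64  0.65 -0.19]
[-0.0008, 0.0093, 0.0003, -0.0, 0.0, 0.0, 255]
```

View pics/w8.png

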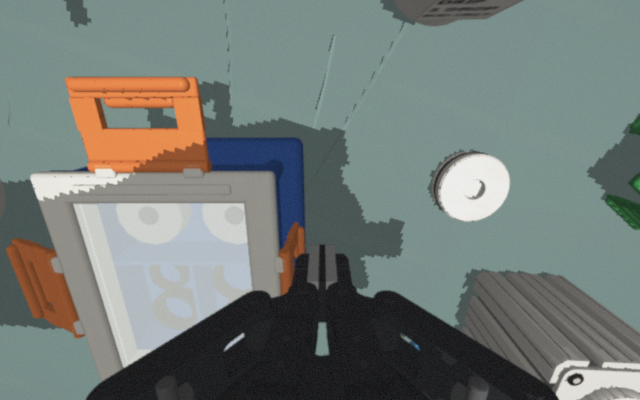

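```bash
python3 - <<'E'
from h import *
s=show(); KT=cam("wrist",s)
for dy in (0,.003,.004,.006):
    bx=b2w(0,dy)
    f=lambda x,y,z: proj([*b2w(x,y,bx=bx),z],KT)[0].round(0)
    print(dy,"lid corner",f(.058,-.048,.056),"plinth corner",f(.0665,-.0565,.016),"hinge",f(.023,-.0505,.054))
    for th in (0,.1,.33,.5): 
        y=-(.0505+.0295*np.sin(th)+.0022*np.cos(th)+.0025*1); z=.054-.0295*np.cos(th)+.0022*np.sin(th); print("  th",th,"rib end",f(.021,y,z))
E
python3 -c "
import cv2;p=cv2.imread('pics/w8.png');cv2.imwrite('pics/w8c.png',cv2.resize(p[150:300,230:380],None,fx=4,fy=4,interpolation=cv2.INTER_CUBIC))"
```

```text
t 8.22 pos [ 0.4885 -0.3496  0.0213] rpy [-3.1414e+00  1.0000e-04  3.0380e-01] F [ 1.62 -3.83 -1.52] grip 0.0001 q [ 0.19  0.85  0.51  1.81 -0.64  0.65 -0.19]
0 lid corner [287. 175.] plinth corner [312. 140.] hinge [296. 252.]
  th 0 rib end [310. 228.]
  th 0.1 rib end [315. 228.]
  th 0.33 rib end [328. 230.]
  th 0.5 rib end [336. 232.]
0.003 lid corner [279. 175.] plinth corner [306. 140.] hinge [289. 252.]
  th 0 rib end [304. 228.]
  th 0.1 rib end [310. 228.]
  th 0.33 rib end [322. 230.]
  th 0.5 rib end [330. 232.]
0.004 lid corner [277. 175.] plinth corner [304. 140.] hinge [287. 252.]
  th 0 rib end [302. 228.]
  th 0.1 rib end [308. 228.]
  th 0.33 rib end [320. 230.]
  th 0.5 rib end [329. 232.]
0.006 lid corner [271. 175.] plinth corner [300. 140.] hinge [283. 252.]
  th 0 rib end [299. 228.]
  th 0.1 rib end [304. 228.]
  th 0.33 rib end [316. 230.]
  th 0.5 rib end [325. 232.]
```

View pics/w8c.png

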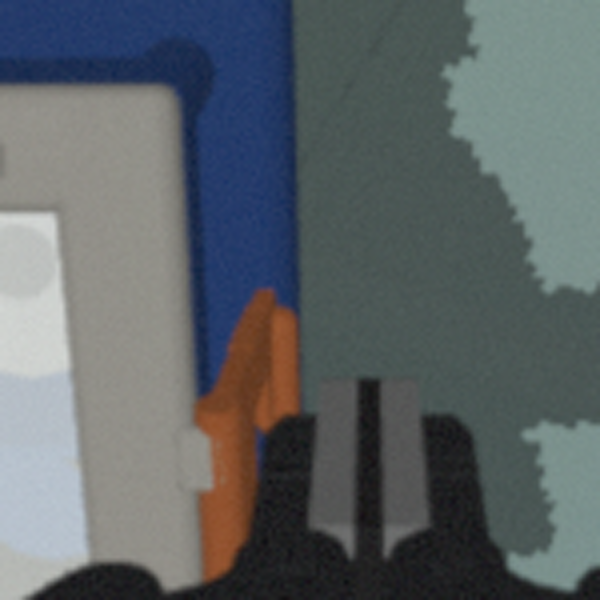

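The right clip's rib end is at (304,227), which matches θ≈0.04. So it has snapped, and the box slid about 4 mm towards its +y. I lift off and re-measure from above.

```bash
python3 - <<'E'
from h import *
T=[(*b2w(x,y),z,BYAW) for x,y,z in [(0,-.075,.021),(0,-.075,.12),(-.06,-.0,.22)]]
plan(T)
E
```

```text
[-0.0008, 0.0123, 0.0003, -0.0, 0.0, 0.0, 255]
[-0.0008, 0.0123, -0.0987, -0.0, 0.0, 0.0, 255]
[-0.0608, -0.0627, -0.1987, -0.0, 0.0, 0.0, 255]
```

Emit:
{"api": "carry_out", "payload": {"series": [[-0.001, 0.012, 0, 0, 0, 0, 255], [-0.001, 0.012, -0.05, 0, 0, 0, 255], [-0.001, 0.012, -0.1, 0, 0, 0, 255], [-0.03, -0.02, -0.14, 0, 0, 0, 255], [-0.06, -0.06, -0.18, 0, 0, 0, 255], [-0.061, -0.063, -0.2, 0, 0, 0, 255], [-0.061, -0.063, -0.2, 0, 0, 0, 255]]}}

```text
clock: 9.1
position: [0.4121, -0.3082, 0.2228]
tool_rot: [3.141, -0.002, 0.304]
force: [0.2, 0.2, -0.7]
grip_width: -0.0001
```

```bash
cat >> h.py <<'E'
def boxmeas(name="w",roi=None):
    s=telemetry.observe(); p,d=imaging.grab_frame("wrist"); cv2.imwrite(f"pics/{name}.png",p); KT=cam("wrist",s); P=cloud(d,KT)
    hsv=cv2.cvtColor(p,cv2.COLOR_BGR2HSV);H,S,V=cv2.split(hsv)
    b=(np.linalg.norm(P[...,:2]-BX,axis=-1)<.085)
    m=b&(((S<60)&(V>90))|((H>100)&(H<125)&(S<110)&(V>90)))&(abs(P[...,2]-.055)<.012)
    n_,l,st,ce=cv2.connectedComponentsWithStats(m.astype(np.uint8)); k=1+st[1:,4].argmax()
    v,u=np.nonzero(l==k); w=ray(np.c_[u,v],KT,.056); r=cv2.minAreaRect(w[:,:2].astype(np.float32)*1000); print("lid rect",r,"z",P[l==k][:,2].mean(),st[k])
    return p,d,KT,P
E
python3 - <<'E'
from h import *
show(); boxmeas("w9")
E
```

```text
t 9.1 pos [ 0.4121 -0.3082  0.2228] rpy [ 3.1406e+00 -2.3000e-03  3.0410e-01] F [ 0.16  0.2  -0.67] grip -0.0001 q [-0.03  0.46  0.77  1.93 -0.4   0.91 -0.34]
lid rect ((469.03759765625, -284.5689697265625), (118.7267837524414, 100.17138671875), 17.429576873779297) z 0.054586943778519914 [  269    62    98   118 10371]
```

View pics/w9.png

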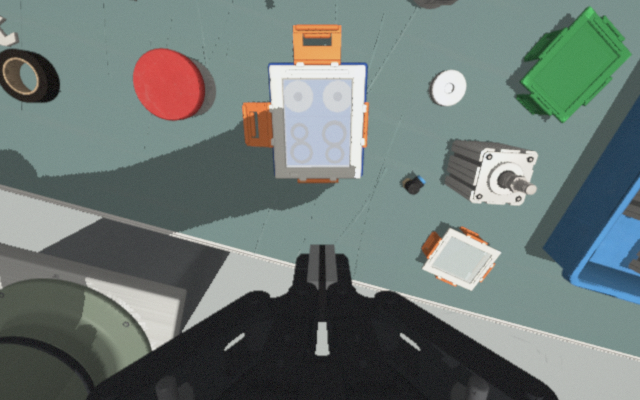

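The lid centre is at (318,121). The rear and right clips show only thin slivers, which means they are folded. The front at (317,43) and left at (257,125) are still open. Front next.

```bash
sed -i 's/^BX=.*/BX=np.array([.4690,-.2850]);BYAW=np.radians(17.4)/' h.py; python3 - <<'E'
from h import *
T=[(*b2w(x,y),z,BYAW) for x,y,z in [(.0855,0,.13),(.0855,0,.07),(.0855,0,.021),(.078,0,.021)]]
plan(T)
E
```

```text
[0.1466, -0.0049, 0.0918, 0.0, -0.001, 0.001, 255]
[0.1466, -0.005, 0.1518, 0.0, -0.001, 0.001, 255]
[0.1465, -0.005, 0.2008, 0.0, -0.001, 0.001, 255]
[0.139, -0.005, 0.2008, 0.0, -0.001, 0.001, 255]
```

Emit:
{"api": "carry_out", "payload": {"series": [[0.05, -0.005, 0.01, 0, 0, 0, 255], [0.1, -0.005, 0.04, 0, 0, 0, 255], [0.1455, -0.005, 0.08, 0, 0, 0, 255], [0.1455, -0.005, 0.12, 0, 0, 0, 255], [0.1455, -0.005, 0.145, 0, 0, 0, 255], [0.1455, -0.005, 0.16, 0, 0, 0, 255], [0.1455, -0.005, 0.172, 0, 0, 0, 255], [0.1455, -0.005, 0.183, 0, 0, 0, 255], [0.1455, -0.005, 0.193, 0, 0, 0, 255], [0.1455, -0.005, 0.2, 0, 0, 0, 255]]}}

```text
clock: 10.4
position: [0.549, -0.2596, 0.0209]
tool_rot: [3.142, -0.0, 0.304]
force: [0.3, 0.3, -0.4]
grip_width: 0.0
```

```bash
python3 - <<'E'
from h import *
s=show()
p,d=imaging.grab_frame("wrist"); cv2.imwrite("pics/w10.png",p)
plan([(*b2w(.0785,0),.021,BYAW)])
E
```

```text
t 10.4 pos [ 0.549  -0.2596  0.0209] rpy [ 3.1415e+00 -2.0000e-04  3.0380e-01] F [ 0.35  0.28 -0.4 ] grip 0.0 q [ 0.    0.86  0.52  1.8  -0.65  0.66 -0.36]
[-0.0052, 0.0006, -0.0007, -0.0, 0.0, 0.0, 255]
```

View pics/w10.png

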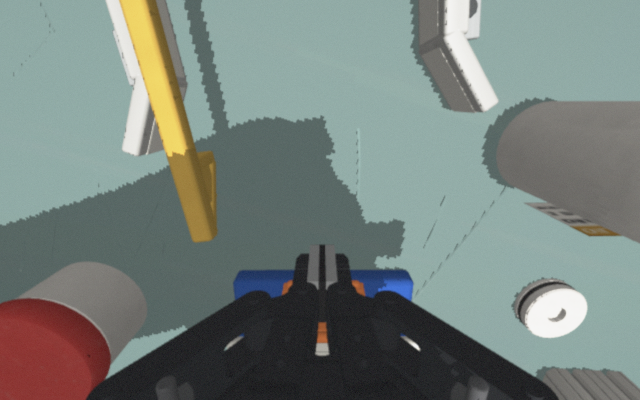

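Finger at (322,258) outside the front flap, orange either side. Catch nose at (203,238) is clear. Push inwards.

Emit:
{"api": "carry_out", "payload": {"series": [[-0.0015, 0, 0, 0, 0, 0, 255], [-0.003, 0, 0, 0, 0, 0, 255], [-0.0045, 0, 0, 0, 0, 0, 255], [-0.006, 0, 0, 0, 0, 0, 255], [-0.007, 0, 0, 0, 0, 0, 255], [-0.0075, 0, 0, 0, 0, 0, 255]]}}

```text
clock: 11.2
position: [0.5415, -0.262, 0.0213]
tool_rot: [-3.142, 0.0, 0.304]
force: [0.2, 0.3, 0.4]
grip_width: 0.0003
```

```bash
python3 - <<'E'
from h import *
s=show()
plan([(*b2w(.0765,0),.021,BYAW)])
E
```

```text
t 11.2 pos [ 0.5415 -0.262   0.0213] rpy [-3.1416e+00  3.0000e-04  3.0350e-01] F [0.15 0.3  0.41] grip 0.0003 q [ 0.01  0.85  0.52  1.81 -0.65  0.65 -0.35]
[0.0005, 0.0003, 0.0003, -0.0, 0.0, -0.0, 255]
```

Emit:
{"api": "carry_out", "payload": {"series": [[-0.001, 0, 0, 0, 0, 0, 255], [-0.002, 0, 0, 0, 0, 0, 255], [-0.003, 0, 0, 0, 0, 0, 255]]}}

```text
clock: 11.58
position: [0.5394, -0.2626, 0.0214]
tool_rot: [3.141, -0.001, 0.304]
force: [4.8, 1.8, -0.3]
grip_width: 0.0001
```

Emit:
{"api": "carry_out", "payload": {"series": [[-0.0005, 0, 0, 0, 0, 0, 255], [-0.001, 0, 0, 0, 0, 0, 255]]}}

```text
clock: 11.82
position: [0.5382, -0.263, 0.0214]
tool_rot: [3.141, -0.0, 0.304]
force: [5.1, 1.8, 0.8]
grip_width: -0.0
```

```bash
python3 - <<'E'
from h import *
s=show()
p,d=imaging.grab_frame("wrist"); cv2.imwrite("pics/w11.png",cv2.resize(p[220:340,220:430],None,fx=3.5,fy=3.5,interpolation=cv2.INTER_CUBIC))
plan([(*b2w(.0765,0),.021,BYAW)])
E
```

```text
t 11.82 pos [ 0.5382 -0.263   0.0214] rpy [ 3.1415e+00 -4.0000e-04  3.0390e-01] F [5.07 1.82 0.76] grip -0.0 q [ 0.02  0.85  0.51  1.82 -0.66  0.65 -0.34]
[0.004, 0.0003, 0.0004, 0.0, -0.0, 0.0, 255]
```

View pics/w11.png

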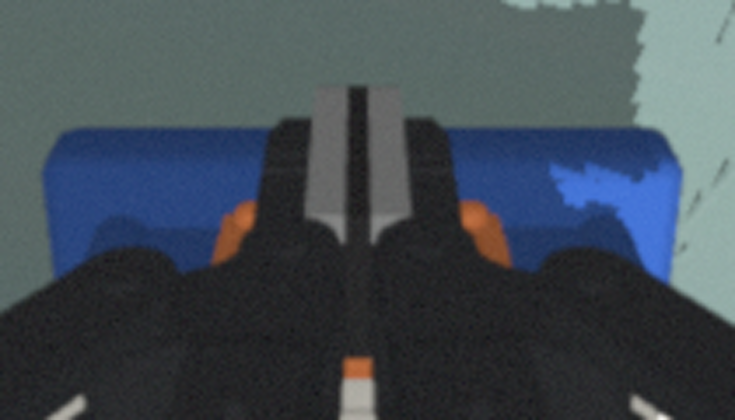

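```bash
python3 - <<'E'
from h import *
T=[(*b2w(x,y),z,BYAW) for x,y,z in [(.085,0,.021),(.085,0,.12),(-.03,.0,.20)]]
plan(T)
E
```

```text
[0.0125, 0.0003, 0.0004, 0.0, -0.0, 0.0, 255]
[0.0126, 0.0003, -0.0986, 0.0, -0.0, 0.0, 255]
[-0.1024, 0.0003, -0.1787, 0.0, -0.0, 0.0, 255]
```

Emit:
{"api": "carry_out", "payload": {"series": [[0.012, 0, 0, 0, 0, 0, 255], [0.012, 0, -0.05, 0, 0, 0, 255], [0.012, 0, -0.1, 0, 0, 0, 255], [-0.04, 0, -0.13, 0, 0, 0, 255], [-0.09, 0, -0.16, 0, 0, 0, 255], [-0.112, 0, -0.18, 0, 0, 0, 255], [-0.112, 0, -0.18, 0, 0, 0, 255]]}}

```text
clock: 12.75
position: [0.4306, -0.2974, 0.2027]
tool_rot: [3.14, -0.002, 0.302]
force: [1.7, 1.0, -0.4]
grip_width: -0.0003
```

```bash
python3 - <<'E'
from h import *
show(); boxmeas("w12")
E
```

```text
t 12.75 pos [ 0.4306 -0.2974  0.2027] rpy [ 3.1405e+00 -1.5000e-03  3.0170e-01] F [ 1.69  1.03 -0.42] grip -0.0003 q [-0.04  0.5   0.74  1.92 -0.43  0.88 -0.35]
lid rect ((465.7024230957031, -285.6954650878906), (119.78142547607422, 99.48635864257812), 17.281021118164062) z 0.054629253407388 [  271    87   102   120 10874]
```

View pics/w12.png

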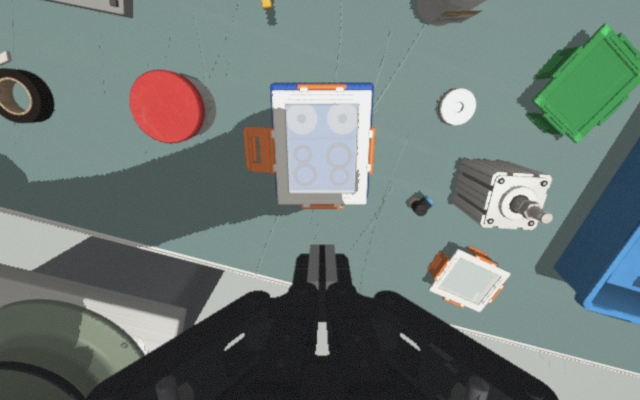

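Only the left flap at (258,149) is still open; the front, right and rear are folded slivers. The box is now at (0.466,-0.2855). Left clip next.

```bash
sed -i 's/^BX=.*/BX=np.array([.4660,-.2855]);BYAW=np.radians(17.4)/' h.py; python3 - <<'E'
from h import *
T=[(*b2w(x,y),z,BYAW) for x,y,z in [(0,.077,.12),(0,.077,.07),(0,.077,.021),(0,.0665,.021)]]
plan(T)
E
```

```text
[0.0361, -0.0773, 0.0817, 0.0, -0.001, -0.0, 255]
[0.0361, -0.0773, 0.1317, 0.0, -0.001, -0.0, 255]
[0.036, -0.0773, 0.1807, 0.0, -0.001, -0.0, 255]
[0.036, -0.0668, 0.1807, 0.0, -0.001, -0.0, 255]
```

Emit:
{"api": "carry_out", "payload": {"series": [[0.02, -0.05, 0.03, 0, 0, 0, 255], [0.034, -0.077, 0.08, 0, 0, 0, 255], [0.035, -0.077, 0.115, 0, 0, 0, 255], [0.035, -0.077, 0.135, 0, 0, 0, 255], [0.035, -0.077, 0.148, 0, 0, 0, 255], [0.035, -0.077, 0.16, 0, 0, 0, 255], [0.035, -0.077, 0.17, 0, 0, 0, 255], [0.035, -0.077, 0.18, 0, 0, 0, 255], [0.035, -0.077, 0.18, 0, 0, 0, 255]]}}

```text
clock: 13.92
position: [0.4413, -0.2126, 0.0209]
tool_rot: [-3.141, 0.0, 0.304]
force: [0.0, -1.0, 1.5]
grip_width: -0.0003
```

```bash
python3 - <<'E'
from h import *
s=show()
p,d=imaging.grab_frame("wrist"); cv2.imwrite("pics/w13.png",p)
plan([(*b2w(0,.0675),.021,BYAW)])
E
```

```text
t 13.93 pos [ 0.4413 -0.2126  0.0209] rpy [-3.1411e+00  4.0000e-04  3.0360e-01] F [ 0.02 -0.97  1.5 ] grip -0.0003 q [ 0.    0.73  0.45  2.1  -0.71  0.46 -0.27]
[0.0017, 0.0093, 0.0003, -0.0, 0.0, -0.0, 255]
```

View pics/w13.png

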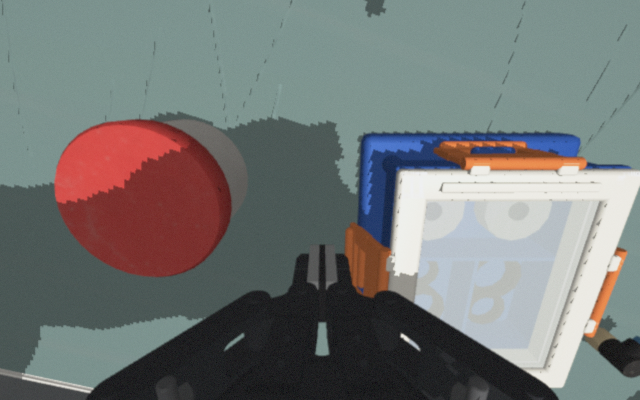

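Emit:
{"api": "carry_out", "payload": {"series": [[0.001, 0.002, 0, 0, 0, 0, 255], [0.0015, 0.004, 0, 0, 0, 0, 255], [0.0015, 0.006, 0, 0, 0, 0, 255], [0.0015, 0.0075, 0, 0, 0, 0, 255], [0.0015, 0.009, 0, 0, 0, 0, 255], [0.0015, 0.0095, 0, 0, 0, 0, 255]]}}

```text
clock: 14.72
position: [0.4457, -0.2213, 0.0213]
tool_rot: [3.142, 0.0, 0.304]
force: [0.4, 1.6, 0.6]
grip_width: 0.0003
```

```bash
python3 - <<'E'
from h import *
s=show()
p,d=imaging.grab_frame("wrist"); cv2.imwrite("pics/w14.png",p)
plan([(*b2w(0,.0665),.021,BYAW)])
E
```

```text
t 14.72 pos [ 0.4457 -0.2213  0.0213] rpy [3.1416 0.     0.3037] F [0.36 1.63 0.55] grip 0.0003 q [ 0.01  0.74  0.45  2.08 -0.7   0.47 -0.26]
[0.0002, 0.0008, 0.0003, 0.0, 0.0, 0.0, 255]
```

View pics/w14.png

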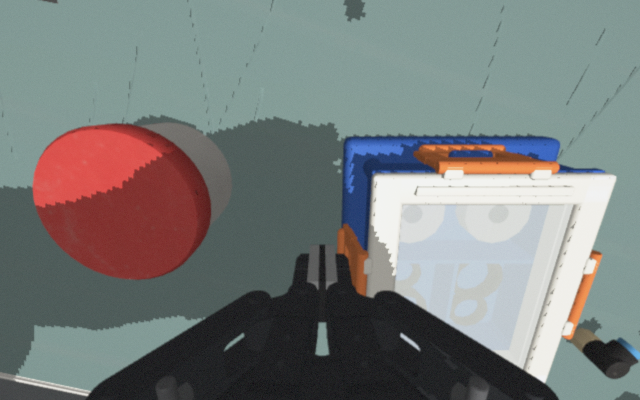

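Emit:
{"api": "carry_out", "payload": {"series": [[0, 0.001, 0, 0, 0, 0, 255], [0, 0.002, 0, 0, 0, 0, 255], [0, 0.003, 0, 0, 0, 0, 255]]}}

```text
clock: 15.15
position: [0.4464, -0.2237, 0.0212]
tool_rot: [-3.141, 0.0, 0.304]
force: [-1.0, 4.6, -1.4]
grip_width: 0.0002
```

Emit:
{"api": "carry_out", "payload": {"series": [[0, 0.001, 0, 0, 0, 0, 255], [0, 0.002, 0, 0, 0, 0, 255]]}}

```text
clock: 15.4
position: [0.4471, -0.226, 0.0212]
tool_rot: [-3.141, 0.0, 0.304]
force: [-0.2, 4.5, -2.3]
grip_width: 0.0004
```

```bash
python3 - <<'E'
from h import *
s=show(); KT=cam("wrist",s)
p,d=imaging.grab_frame("wrist"); cv2.imwrite("pics/w15.png",cv2.resize(p[110:310,300:620],None,fx=2.5,fy=2.5,interpolation=cv2.INTER_CUBIC))
for dy in (0,-.002,-.004,-.006):
    bx=b2w(0,dy); f=lambda x,y,z: proj([*b2w(x,y,bx=bx),z],KT)[0].round(0)
    print(dy,"lid corner",f(.058,.048,.056),"plinth corner",f(.0665,.0565,.016))
    for th in (0,.1,.33,.5):
        r=.0295*np.sin(th)+.0022*np.cos(th)+.0025; z=.054-.0295*np.cos(th)+.0022*np.sin(th); print("  th",th,"left rib end",f(.021,.0505+r,z),"front rib end L",f(.0605+r,.021,z),"R",f(.0605+r,-.021,z))
E
```

```text
t 15.4 pos [ 0.4471 -0.226   0.0212] rpy [-3.1414e+00  2.0000e-04  3.0380e-01] F [-0.23  4.55 -2.28] grip 0.0004 q [ 0.02  0.74  0.45  2.08 -0.7   0.48 -0.26]
0 lid corner [362. 173.] plinth corner [336. 138.]
  th 0 left rib end [337. 226.] front rib end L [410. 143.] R [497. 143.]
  th 0.1 left rib end [332. 227.] front rib end L [411. 137.] R [499. 137.]
  th 0.33 left rib end [320. 228.] front rib end L [413. 123.] R [504. 123.]
  th 0.5 left rib end [311. 230.] front rib end L [416. 113.] R [509. 113.]
-0.002 lid corner [367. 173.] plinth corner [340. 138.]
  th 0 left rib end [341. 226.] front rib end L [414. 143.] R [501. 143.]
  th 0.1 left rib end [336. 227.] front rib end L [415. 137.] R [503. 137.]
  th 0.33 left rib end [324. 228.] front rib end L [418. 123.] R [508. 123.]
  th 0.5 left rib end [315. 230.] front rib end L [421. 113.] R [514. 113.]
-0.004 lid corner [372. 173.] plinth corner [344. 138.]
  th 0 left rib end [345. 226.] front rib end L [418. 143.] R [505. 143.]
  th 0.1 left rib end [339. 227.] front rib end L [419. 137.] R [507. 137.]
  th 0.33 left rib end [327. 228.] front rib end L [422. 123.] R [513. 123.]
  th 0.5 left rib end [319. 230.] front rib end L [425. 113.] R [518. 113.]
-0.006 lid corner [378. 173.] plinth corner [347. 138.]
  th 0 left rib end [349. 226.] front rib end L [422. 143.] R [509. 143.]
  th 0.1 left rib end [343. 227.] front rib end L [423. 137.] R [511. 137.]
  th 0.33 left rib end [331. 228.] front rib end L [426. 123.] R [517. 123.]
  th 0.5 left rib end [323. 230.] front rib end L [429. 113.] R [522. 113.]
```

View pics/w15.png

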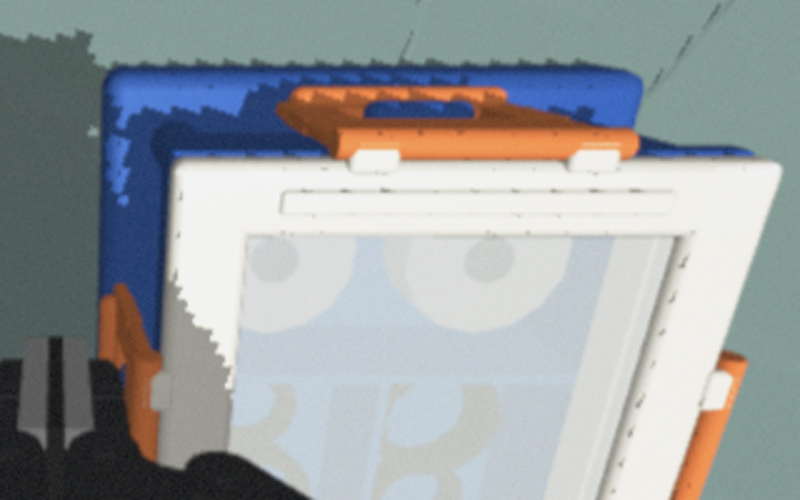

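The left rib end at (340,226) and the front rib at row 145 both match θ≈0. I back off, rise behind the box, and measure the box and dock.

```bash
python3 - <<'E'
from h import *
T=[(*b2w(x,y),z,BYAW) for x,y,z in [(0,.078,.021),(0,.078,.10),(-.06,.0,.28)]]
plan(T)
E
```

```text
[0.0002, -0.0158, 0.0003, 0.0, 0.0, -0.0, 255]
[0.0002, -0.0158, -0.0787, 0.0, 0.0, -0.0, 255]
[-0.0598, 0.0622, -0.2587, 0.0, 0.0, -0.0, 255]
```

Emit:
{"api": "carry_out", "payload": {"series": [[0, -0.014, 0, 0, 0, 0, 150], [0, -0.014, -0.05, 0, 0, 0, 150], [0, -0.014, -0.1, 0, 0, 0, 150], [-0.02, 0.02, -0.15, 0, 0, 0, 150], [-0.04, 0.05, -0.2, 0, 0, 0, 150], [-0.06, 0.062, -0.25, 0, 0, 0, 150], [-0.06, 0.062, -0.26, 0, 0, 0, 150], [-0.06, 0.062, -0.26, 0, 0, 0, 150]]}}

```text
clock: 16.45
position: [0.409, -0.3023, 0.2812]
tool_rot: [3.141, -0.001, 0.305]
force: [0.1, 0.7, 0.4]
grip_width: 0.035
```

```bash
python3 - <<'E'
from h import *
s=show(); p,d,KT,P=boxmeas("w16")
np.save("w16.npy",d)
import pickle; pickle.dump(s,open("w16.pkl","wb"))
p,d=imaging.grab_frame("scene"); cv2.imwrite("pics/s16.png",cv2.resize(p[140:290,240:440],None,fx=4,fy=4,interpolation=cv2.INTER_CUBIC))
E
```

```text
t 16.45 pos [ 0.409  -0.3023  0.2812] rpy [ 3.1415e+00 -1.5000e-03  3.0470e-01] F [0.13 0.72 0.42] grip 0.035 q [-0.11  0.38  0.85  1.87 -0.33  1.04 -0.4 ]
lid rect ((467.13421630859375, -289.21685791015625), (119.54521942138672, 99.63252258300781), 18.310134887695312) z 0.05458599279397703 [ 286   70   82  100 7398]
```

View pics/w16.png

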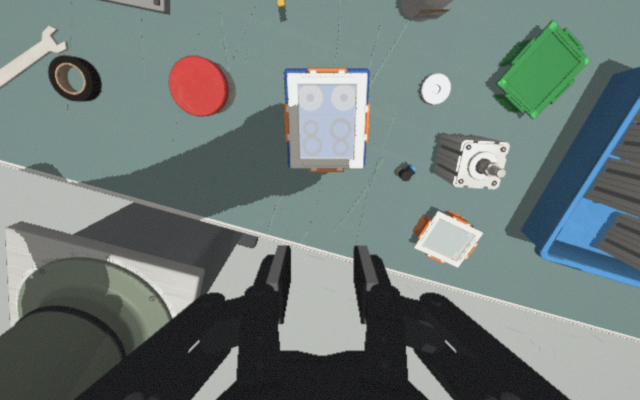

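View pics/s16.png

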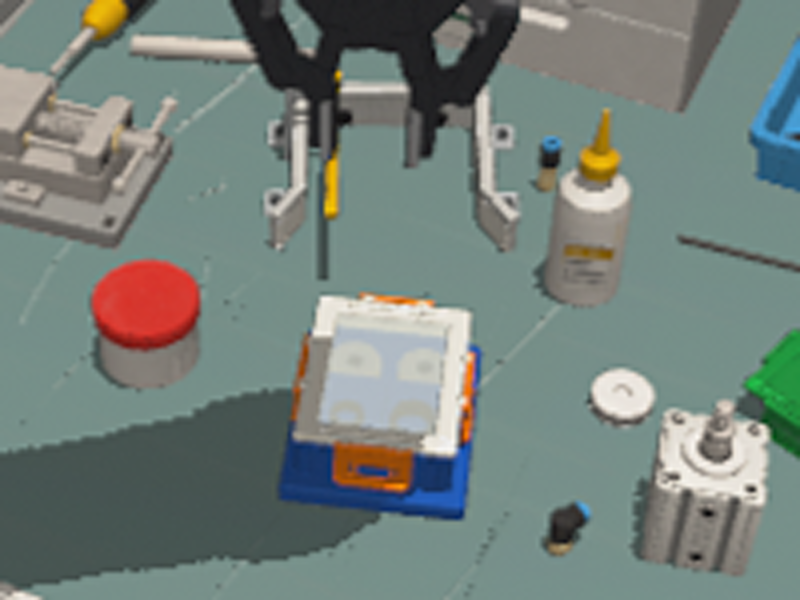

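```bash
python3 - <<'E'
from h import *
KT=cam("scene"); bx=np.array([.467,-.289]); yw=np.radians(17.6)
f=lambda x,y,z: ((proj([*b2w(x,y,bx=bx,yaw=yw),z],KT)[0]-[240,140])*4).round(0)
print("plinth rear",f(-.0665,.0565,.016),f(-.0665,-.0565,.016),"lid rear",f(-.058,.048,.056),f(-.058,-.048,.056))
for th in (0,.1,.33,.5):
    r=.032*np.sin(th)+.0022*np.cos(th); z=.054-.032*np.cos(th); print(th,"rear flap free edge corner",f(-.0605-r,.023,z),f(-.0605-r,-.023,z))
    print("   right/left free corner", f(-.023,-.0505-r,z),f(-.023,.0505+r,z))
p=cv2.imread("pics/s16.png")
cv2.imwrite("pics/s16c.png",cv2.resize(p[280:530,260:500],None,fx=2.4,fy=2.4,interpolation=cv2.INTER_CUBIC))
E
```

```text
plinth rear [274. 487.] [462. 508.] lid rear [290. 435.] [453. 453.]
0 rear flap free edge corner [330. 482.] [407. 491.]
   right/left free corner [463. 444.] [291. 426.]
0.1 rear flap free edge corner [330. 486.] [407. 495.]
   right/left free corner [468. 445.] [286. 425.]
0.33 rear flap free edge corner [328. 494.] [406. 502.]
   right/left free corner [480. 445.] [275. 422.]
0.5 rear flap free edge corner [327. 498.] [405. 507.]
   right/left free corner [488. 443.] [267. 419.]
```

View pics/s16c.png

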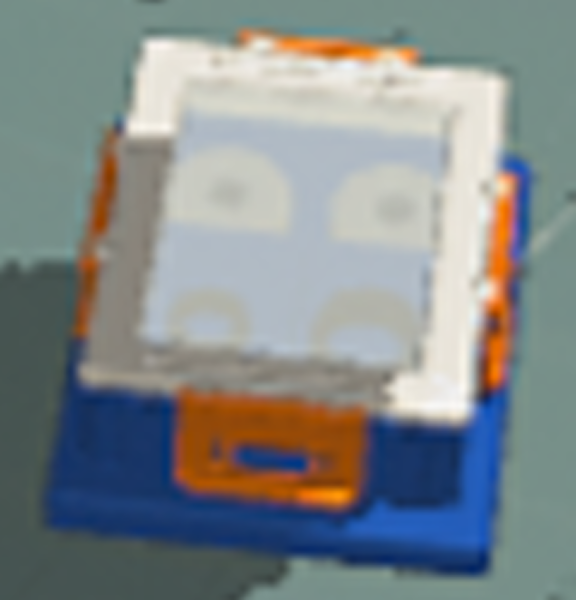

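Scene crop: the rear flap's free edge is at (331,482)–(402,490) after a 4-px offset correction, the prediction for θ=0. The right and left free corners fit θ≈0.05. All four are snapped. Next I check how far the gripper sticks out, against the catch.

```bash
python3 - <<'E'
from h import *
def prof(d):
    i=imaging.camera_info("wrist"); Q=cloud(d,(i["mtx"],i["hand_eye"])); Q=Q[(d>0)&(d<.25)].reshape(-1,3)
    for z in np.arange(-.15,.011,.01):
        q=Q[(abs(Q[:,2]-z)<.005)&(abs(Q[:,0])<.06)]
        if len(q)>5: print(round(z,3),len(q),"y",np.percentile(q[:,1],[1,99]).round(3),"x",np.percentile(q[:,0],[1,99]).round(3))
print("w35");prof(np.load("w16.npy"))
print("closed");prof(np.load("w1.npy"))
E
```

```text
w35
-0.1 164 y [-0.021  0.019] x [0.019 0.021]
-0.09 6452 y [-0.064  0.061] x [0.009 0.02 ]
-0.08 9958 y [-0.061  0.059] x [-0.004  0.018]
-0.07 6247 y [-0.058  0.055] x [-0.011  0.018]
-0.06 5875 y [-0.053  0.051] x [-0.012  0.013]
-0.05 3184 y [-0.051  0.048] x [-0.011  0.014]
-0.04 1194 y [-0.039  0.036] x [-0.011  0.013]
-0.03 873 y [-0.032  0.029] x [-0.011  0.012]
-0.02 761 y [-0.032  0.03 ] x [-0.011  0.011]
-0.01 557 y [-0.032  0.029] x [-0.01   0.011]
0.0 68 y [-0.025  0.023] x [-0.006  0.011]
closed
-0.1 171 y [-0.019  0.017] x [0.019 0.021]
-0.09 7399 y [-0.061  0.059] x [0.007 0.02 ]
-0.08 9867 y [-0.058  0.056] x [-0.005  0.018]
-0.07 7359 y [-0.051  0.048] x [-0.01   0.018]
-0.06 5753 y [-0.042  0.04 ] x [-0.01   0.016]
-0.05 3427 y [-0.036  0.034] x [-0.009  0.014]
-0.04 1030 y [-0.022  0.02 ] x [-0.011  0.014]
-0.03 605 y [-0.015  0.012] x [0.006 0.012]
-0.02 589 y [-0.015  0.012] x [0.006 0.012]
-0.01 443 y [-0.014  0.011] x [0.006 0.012]
0.0 37 y [-0.008  0.005] x [0.01  0.011]
```

The linkage spreads ±60 mm at catch height. I'll use a centred push to align the box, well before the dock, then offset about 27 mm to dock −y for the final push, so nothing comes near the catch.

```bash
cat >> h.py <<'E'
DK=np.array([.679,-.2015]);DYAW=np.radians(24.2)
def d2w(x,y): return b2w(x,y,bx=DK,yaw=DYAW)
def w2d(p): 
    d=np.asarray(p[:2])-DK; c,s_=np.cos(DYAW),np.sin(DYAW); return np.array([c*d[0]+s_*d[1],-s_*d[0]+c*d[1]])
E
sed -i 's/^BX=.*/BX=np.array([.4670,-.2890]);BYAW=np.radians(17.7)/' h.py
python3 - <<'E'
from h import *
print(w2d(BX))
T=[(*b2w(x,y),z,BYAW) for x,y,z in [(-.09,0,.15),(-.09,0,.04),(-.09,0,.006)]]
plan(T,120)
E
```

```text
[-0.22923773  0.00709317]
[-0.0304, 0.0056, 0.1302, -0.001, 0.001, -0.004, 120]
[-0.0303, 0.0058, 0.2402, -0.001, 0.001, -0.004, 120]
[-0.0303, 0.0058, 0.2742, -0.001, 0.001, -0.004, 120]
```

Emit:
{"api": "carry_out", "payload": {"series": [[-0.03, 0.0056, 0.06, 0, 0, -0.004, 120], [-0.03, 0.0056, 0.12, 0, 0, -0.004, 120], [-0.03, 0.0056, 0.18, 0, 0, -0.004, 120], [-0.03, 0.0056, 0.23, 0, 0, -0.004, 120], [-0.03, 0.0056, 0.26, 0, 0, -0.004, 120], [-0.03, 0.0056, 0.276, 0, 0, -0.004, 120], [-0.03, 0.0056, 0.276, 0, 0, -0.004, 120]]}}

```text
clock: 17.42
position: [0.3809, -0.3171, 0.0045]
tool_rot: [-3.14, 0.001, 0.308]
force: [0.4, -0.7, -0.5]
grip_width: 0.045
```

```bash
python3 - <<'E'
from h import *
s=show()
p,d=imaging.grab_frame("wrist"); cv2.imwrite("pics/w17.png",p)
# arc
b=w2d(BX); yaw=BYAW-DYAW; N=10; T=[]
x,y=b; L=.090
T.append((*b2w(-.078,0),.004,BYAW))
for k in range(1,N+1):
    yw=yaw*(1-k/N); ym=yaw*(1-(k-.5)/N); x+=L/N*np.cos(ym); y+=L/N*np.sin(ym)
    T.append((*d2w(x-.078*np.cos(yw),y-.078*np.sin(yw)),.004,DYAW+yw))
print("box end dock",x,y)
plan(T,120)
E
```

```text
t 17.43 pos [ 0.3809 -0.3171  0.0045] rpy [-3.1403e+00  1.4000e-03  3.0760e-01] F [ 0.43 -0.72 -0.53] grip 0.045 q [ 0.26  0.77  0.43  2.09 -0.74  0.44  0.01]
box end dock -0.13943017559272147 0.0019935304954561478
[0.0122, -0.0011, 0.0015, -0.0, 0.0, -0.001, 120]
[0.0212, -0.0003, 0.0014, -0.0, 0.0, -0.013, 120]
[0.0302, 0.0005, 0.0014, -0.0, 0.0, -0.024, 120]
[0.0392, 0.0011, 0.0014, -0.0, 0.0, -0.035, 120]
[0.0483, 0.0016, 0.0014, -0.0, 0.0, -0.047, 120]
[0.0573, 0.002, 0.0014, -0.0, 0.0, -0.058, 120]
[0.0663, 0.0023, 0.0014, -0.0, 0.0, -0.069, 120]
[0.0754, 0.0025, 0.0014, -0.0, 0.0, -0.081, 120]
[0.0844, 0.0026, 0.0014, -0.0, 0.0, -0.092, 120]
[0.0934, 0.0026, 0.0014, -0.0, 0.0, -0.103, 120]
[0.1025, 0.0025, 0.0014, -0.0, 0.0, -0.115, 120]
```

View pics/w17.png

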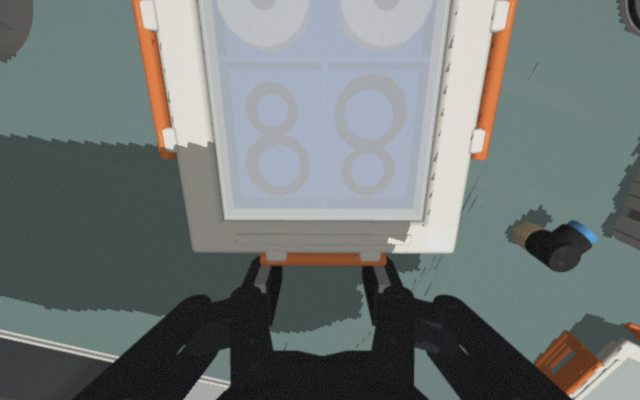

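The fingers at (262,275) and (380,275) straddle the rear clip at (323,258), centred on the box. Push along the arc.

Emit:
{"api": "carry_out", "payload": {"series": [[0.007, 0, 0, 0, 0, 0, 120], [0.0125, -0.001, 0, 0, 0, -0.002, 120], [0.021, 0, 0, 0, 0, -0.013, 120], [0.03, 0.0005, 0, 0, 0, -0.024, 120], [0.039, 0.001, 0, 0, 0, -0.035, 120], [0.048, 0.0015, 0, 0, 0, -0.047, 120], [0.057, 0.002, 0, 0, 0, -0.058, 120], [0.066, 0.0023, 0, 0, 0, -0.069, 120]]}}

```text
clock: 18.48
position: [0.445, -0.3, 0.0059]
tool_rot: [3.141, 0.001, 0.377]
force: [-7.7, -2.9, 6.1]
grip_width: 0.0453
```

```bash
python3 - <<'E'
from h import *
s=show()
p,d=imaging.grab_frame("wrist"); cv2.imwrite("pics/w18.png",p)
p,d=imaging.grab_frame("scene"); cv2.imwrite("pics/s18.png",cv2.resize(p[140:290,240:440],None,fx=4,fy=4,interpolation=cv2.INTER_CUBIC))
E
```

```text
t 18.48 pos [ 0.445  -0.3     0.0059] rpy [3.1409e+00 8.0000e-04 3.7680e-01] F [-7.66 -2.89  6.07] grip 0.0453 q [ 0.16  0.8   0.46  1.99 -0.71  0.51 -0.07]
```

View pics/w18.png

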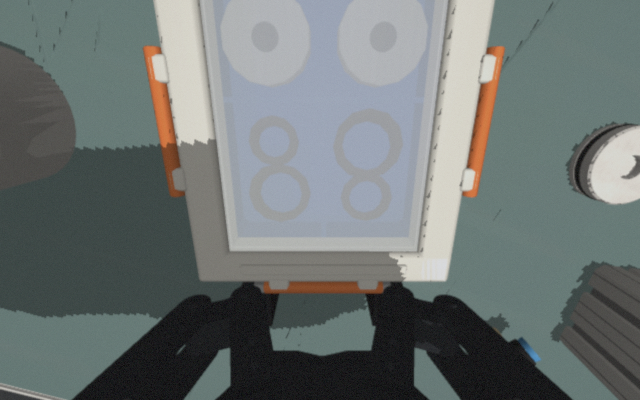

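View pics/s18.png

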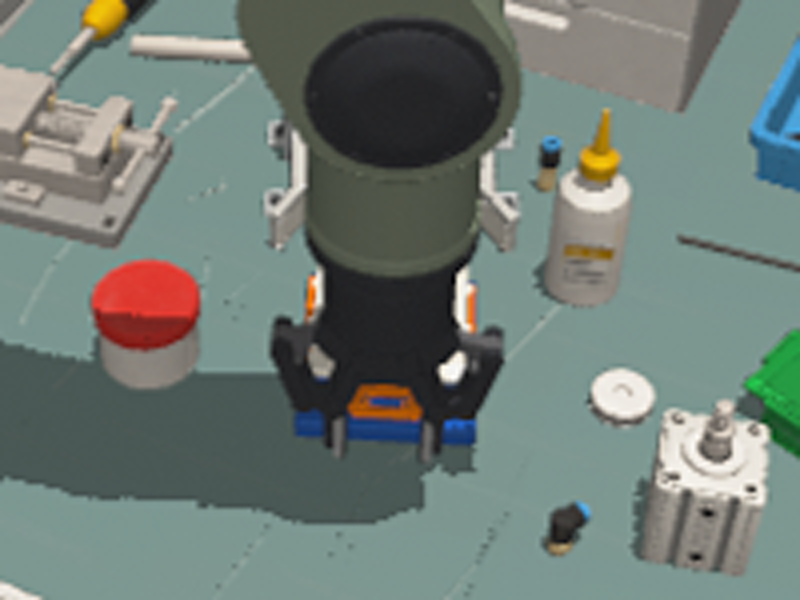

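The box sits square on the fingers: lid rear edge at row 280, centred at column 323. Force is about 8 N. I continue the arc.

```bash
python3 - <<'E'
from h import *
s=show(); t=s["position"]; yw=s["tool_rot"][2]
bx=t[:2]+.0765*np.array([np.cos(yw),np.sin(yw)]); print("box est dock",w2d(bx),np.degrees(yw-DYAW)); 
x,y=w2d(bx); yaw=yw-DYAW; N=4; T=[]
for k in range(1,N+1):
    y_=yaw*(1-k/N); ym=yaw*(1-(k-.5)/N); x+=.009*np.cos(ym); y+=.009*np.sin(ym)
    T.append((*d2w(x-.0765*np.cos(y_),y-.0765*np.sin(y_)),.005,DYAW+y_))
print(x,y)
plan(T,120)
E
```

```text
t 18.57 pos [ 0.4461 -0.2993  0.0057] rpy [ 3.1409e+00 -4.0000e-04  3.7820e-01] F [ 0.52 -0.1   0.29] grip 0.0454 q [ 0.16  0.8   0.46  1.99 -0.71  0.51 -0.07]
box est dock [-0.17611434  0.00286199] -2.533597629750524
-0.14012589127537717 0.0020661623684274013
[0.009, 0.0008, 0.0007, 0.001, -0.0, -0.011, 120]
[0.018, 0.0015, 0.0007, 0.001, -0.0, -0.022, 120]
[0.027, 0.0021, 0.0008, 0.001, -0.0, -0.033, 120]
[0.0361, 0.0026, 0.0008, 0.001, -0.0, -0.044, 120]
```

Emit:
{"api": "carry_out", "payload": {"series": [[0.009, 0.001, 0.001, 0, 0, -0.011, 120], [0.018, 0.0015, 0.001, 0, 0, -0.022, 120], [0.027, 0.002, 0.001, 0, 0, -0.033, 120], [0.036, 0.0025, 0.001, 0, 0, -0.044, 120], [0.036, 0.0025, 0.001, 0, 0, -0.044, 120], [0.02, 0.0025, 0, 0, 0, -0.044, 120], [0.0, 0.0025, -0.06, 0, 0, -0.044, 120], [-0.02, 0.0025, -0.12, 0, 0, -0.044, 120], [-0.02, 0.0025, -0.18, 0, 0, -0.044, 120], [-0.02, 0.0025, -0.2, 0, 0, -0.044, 120]]}}

```text
clock: 19.82
position: [0.4268, -0.3104, 0.2084]
tool_rot: [3.139, -0.003, 0.419]
force: [-0.1, 0.2, -0.9]
grip_width: 0.0452
```

```bash
sed -i 's/^BX=.*/BX=np.array([.551,-.257]);BYAW=np.radians(24.2)/' h.py; python3 - <<'E'
from h import *
s=show(); print("guess BX",d2w(-.14,.002)); boxmeas("w19")
p,d=imaging.grab_frame("top"); cv2.imwrite("pics/t19.png",cv2.resize(p[115:285,265:395],None,fx=3.5,fy=3.5,interpolation=cv2.INTER_CUBIC)[:600])
E
```

```text
t 19.82 pos [ 0.4268 -0.3104  0.2084] rpy [ 3.1392 -0.0034  0.4191] F [-0.07  0.15 -0.92] grip 0.0452 q [-0.02  0.5   0.75  1.91 -0.43  0.9  -0.21]
guess BX [ 0.55048334 -0.25706498]
lid rect ((538.3949584960938, -261.7242736816406), (94.42274475097656, 100.64427947998047), 24.080196380615234) z 0.05443534360639696 [  268     0   112   113 11357]
```

View pics/w19.png

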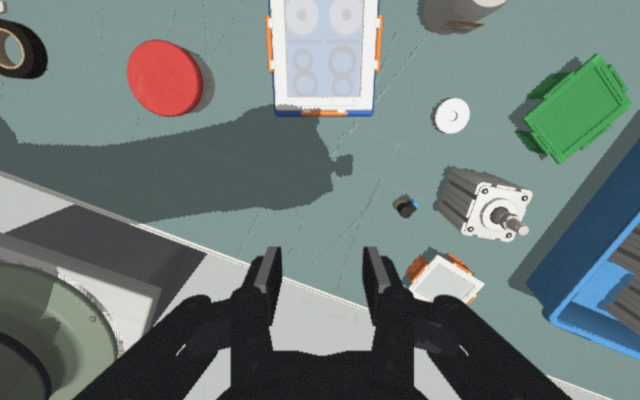

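View pics/t19.png

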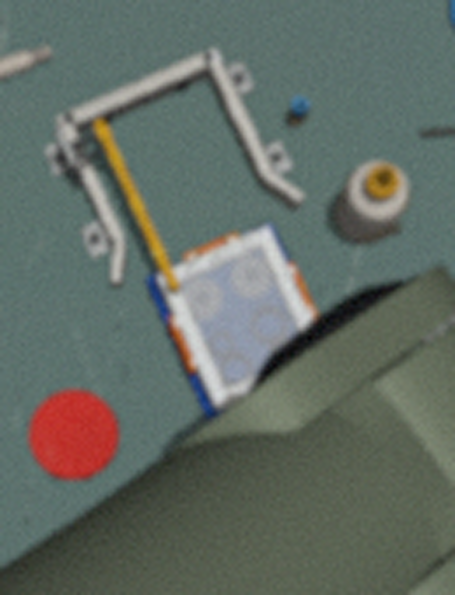

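In t19 the box front is at the mouth and the catch tip is over the lid's left edge. The box is at about (-141, +3) mm in the dock frame and square to it. Next I descend behind it, offset −27 mm in dock y.

```bash
python3 - <<'E'
from h import *
s=show()
T=[(*d2w(x,-.027),z,DYAW) for x,z in [(-.235,.15),(-.235,.004),(-.215,.004)]]
plan(T,120)
E
```

```text
t 19.93 pos [ 0.4273 -0.31    0.2073] rpy [ 3.1395 -0.0032  0.4201] F [-0.66  1.05 -0.58] grip 0.0451 q [-0.02  0.5   0.75  1.91 -0.43  0.9  -0.21]
[0.039, 0.031, 0.0575, 0.002, -0.003, -0.002, 120]
[0.0385, 0.0307, 0.2035, 0.002, -0.003, -0.002, 120]
[0.0585, 0.0307, 0.2036, 0.002, -0.003, -0.002, 120]
```

Emit:
{"api": "carry_out", "payload": {"series": [[0.02, 0.02, 0.05, 0, 0, -0.002, 120], [0.0385, 0.03, 0.1, 0, 0, -0.002, 120], [0.0385, 0.03, 0.15, 0, 0, -0.002, 120], [0.0385, 0.03, 0.185, 0, 0, -0.002, 120], [0.0385, 0.03, 0.202, 0, 0, -0.002, 120], [0.0385, 0.03, 0.203, 0, 0, -0.002, 120]]}}

```text
clock: 20.68
position: [0.4739, -0.3211, 0.0017]
tool_rot: [-3.14, 0.001, 0.422]
force: [0.0, -0.7, 0.6]
grip_width: 0.0448
```

```bash
python3 - <<'E'
from h import *
s=show(); print(w2d(s["position"]))
p,d=imaging.grab_frame("wrist"); cv2.imwrite("pics/w20.png",p)
T=[(*d2w(x,-.027),.005,DYAW) for x in (-.22,-.15,-.14)]
plan(T,120)
E
```

```text
t 20.68 pos [ 0.4739 -0.3211  0.0017] rpy [-3.1405e+00  1.0000e-03  4.2190e-01] F [ 0.04 -0.68  0.57] grip 0.0448 q [ 0.17  0.85  0.48  1.89 -0.69  0.57 -0.05]
[-0.23611617 -0.02500606]
[0.0156, 0.0015, -0.0024, 0.0, 0.0, -0.0, 120]
[0.0856, 0.0015, -0.0024, 0.0, 0.0, -0.0, 120]
[0.0956, 0.0015, -0.0024, 0.0, 0.0, -0.0, 120]
```

View pics/w20.png

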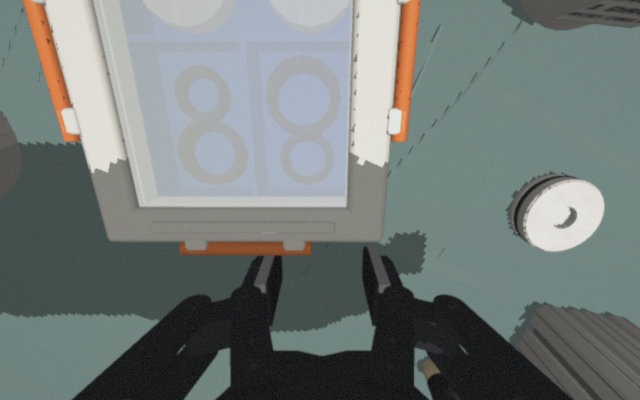

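Emit:
{"api": "carry_out", "payload": {"series": [[0.01, 0.0015, -0.003, 0, 0, 0, 120], [0.018, 0.0015, -0.003, 0, 0, 0, 120], [0.026, 0.0015, -0.003, 0, 0, 0, 120], [0.034, 0.0015, -0.003, 0, 0, 0, 120], [0.042, 0.0015, -0.003, 0, 0, 0, 120], [0.05, 0.0015, -0.003, 0, 0, 0, 120], [0.058, 0.0015, -0.003, 0, 0, 0, 120]]}}

```text
clock: 21.6
position: [0.5281, -0.2992, 0.0061]
tool_rot: [3.141, 0.001, 0.423]
force: [-7.9, -3.6, 5.6]
grip_width: 0.0451
```

```bash
python3 - <<'E'
from h import *
s=show(); print(w2d(s["position"]))
p,d=imaging.grab_frame("wrist"); cv2.imwrite("pics/w21.png",p)
p,d=imaging.grab_frame("top"); cv2.imwrite("pics/t21.png",cv2.resize(p[115:285,265:395],None,fx=3.5,fy=3.5,interpolation=cv2.INTER_CUBIC)[:450])
T=[(*d2w(x,-.027),.005,DYAW) for x in (-.15,-.12)]
plan(T,120)
E
```

```text
t 21.6 pos [ 0.5281 -0.2992  0.0061] rpy [3.1406e+00 1.2000e-03 4.2260e-01] F [-7.94 -3.57  5.61] grip 0.0451 q [ 0.08  0.88  0.51  1.8  -0.68  0.64 -0.15]
[-0.17765712 -0.02723578]
[0.0263, 0.0001, 0.0009, 0.001, -0.0, 0.002, 120]
[0.0563, 0.0002, 0.0009, 0.001, -0.0, 0.002, 120]
```

View pics/w21.png

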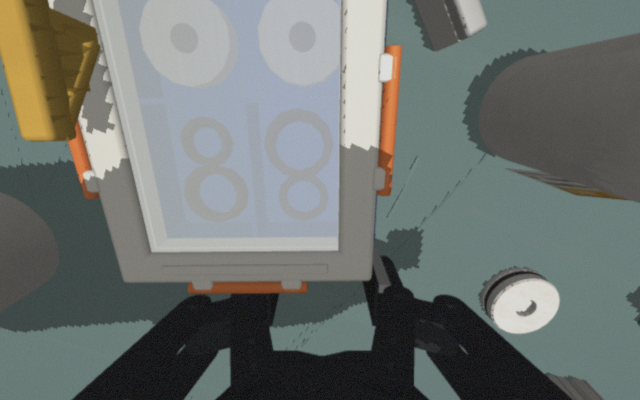

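View pics/t21.png

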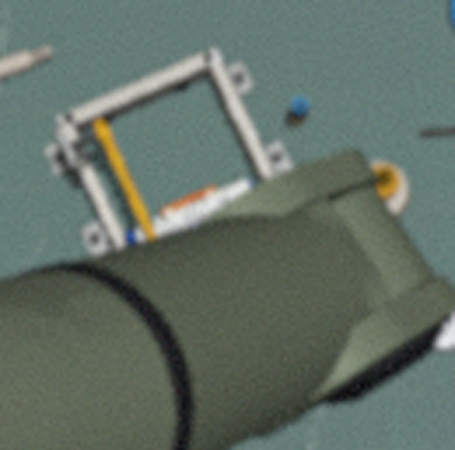

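```bash
python3 - <<'E'
from h import *
# scene0 & top0 & w1 depth
import pickle
for n,d,KT in [("scene",np.load("scene0.npy"),cam("scene")),("top",np.load("top0.npy"),cam("top")),("w1",np.load("w1.npy"),cam("wrist",pickle.load(open("w1.pkl","rb")))),("w16",np.load("w16.npy"),cam("wrist",pickle.load(open("w16.pkl","rb"))))]:
    P=cloud(d,KT); P=P[d>0]; q=P[(np.linalg.norm(P[:,:2]-[.638,-.357],axis=1)<.05)&(P[:,2]>.03)&(P[:,2]<.16)]
    D=np.array([w2d(x) for x in q])*1000
    for lo,hi in ((.03,.06),(.06,.1),(.1,.16)):
        m=(q[:,2]>lo)&(q[:,2]<hi)
        if m.sum()>5: print(n,lo,m.sum(),"x",np.percentile(D[m,0],[2,98]).round(0),"y",np.percentile(D[m,1],[2,98]).round(0))
s=show();p,d=imaging.grab_frame("wrist"); KT=cam("wrist",s); P=cloud(d,KT); m=(d>0)
P=P[m]; D=np.array([w2d(x) for x in P])*1000
for lo,hi in ((.02,.06),(.06,.1),(.1,.14)):
    k=(P[:,2]>lo)&(P[:,2]<hi)&(D[:,1]<-82)&(D[:,0]>-140)&(D[:,0]<-50)
    if k.sum()>5: print("now",lo,k.sum(),"x",np.percentile(D[k,0],[2,98]).round(0),"y",np.percentile(D[k,1],[2,98]).round(0))
E
```

```text
scene 0.03 162 x [-125. -100.] y [-149. -103.]
scene 0.06 298 x [-123.  -87.] y [-148. -104.]
scene 0.1 114 x [-110.  -90.] y [-137. -115.]
top 0.03 55 x [-124.  -89.] y [-141. -103.]
top 0.06 213 x [-121.  -76.] y [-150. -105.]
top 0.1 81 x [-108.  -86.] y [-140. -117.]
w1 0.03 528 x [-124.  -76.] y [-133. -102.]
w1 0.06 1648 x [-120.  -75.] y [-138. -103.]
w1 0.1 830 x [-109.  -86.] y [-134. -115.]
w16 0.03 396 x [-125. -108.] y [-140. -105.]
w16 0.06 171 x [-122. -115.] y [-135. -110.]
t 21.7 pos [ 0.5292 -0.2983  0.0059] rpy [ 3.1407e+00 -1.0000e-04  4.2390e-01] F [-0.16  0.34 -0.12] grip 0.0452 q [ 0.08  0.88  0.51  1.8  -0.68  0.64 -0.15]
now 0.02 11208 x [-123.  -75.] y [-124. -102.]
now 0.06 7302 x [-118.  -81.] y [-114. -102.]
```

The bottle's near edge is at dock y = −102 mm and the linkage reaches −91, so it is clear. I continue.

Emit:
{"api": "carry_out", "payload": {"series": [[0.008, 0, 0, 0, 0, 0.001, 120], [0.016, 0, 0, 0, 0, 0.002, 120], [0.024, 0, 0, 0, 0, 0.002, 120], [0.032, 0, 0, 0, 0, 0.002, 120], [0.04, 0, 0, 0, 0, 0.002, 120], [0.048, 0, 0, 0, 0, 0.002, 120]]}}

```text
clock: 22.5
position: [0.5716, -0.2793, 0.0056]
tool_rot: [3.141, 0.001, 0.42]
force: [-6.9, -3.3, 4.9]
grip_width: 0.0453
```

```bash
python3 - <<'E'
from h import *
s=show(); print(w2d(s["position"]))
p,d=imaging.grab_frame("wrist"); cv2.imwrite("pics/w22.png",p)
T=[(*d2w(x,-.027),.005,DYAW) for x in (-.085,-.08,-.0775)]
plan(T,120)
E
```

```text
t 22.5 pos [ 0.5716 -0.2793  0.0056] rpy [3.1414e+00 1.1000e-03 4.2030e-01] F [-6.94 -3.32  4.91] grip 0.0453 q [ 0.02  0.92  0.53  1.72 -0.68  0.7  -0.23]
[-0.12982334 -0.02698547]
[0.0434, 0.0002, 0.0005, 0.0, 0.0, -0.001, 120]
[0.0484, 0.0002, 0.0005, 0.0, 0.0, -0.001, 120]
[0.0509, 0.0002, 0.0005, 0.0, 0.0, -0.001, 120]
```

View pics/w22.png

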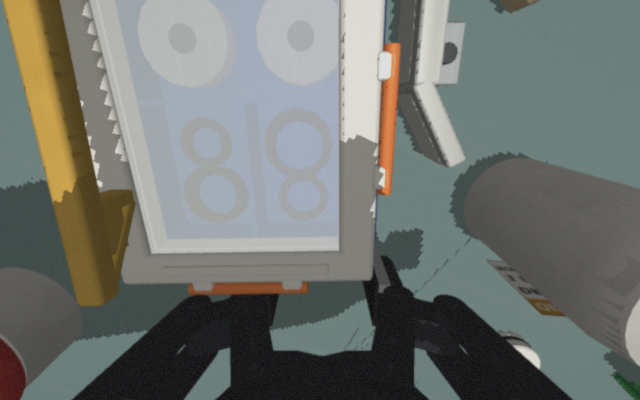

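The catch is riding on the lid at (95,250) and the box is inside the rails. The linkage would pass about 3 mm from the catch, so I back off slightly, shift 4 mm further to −y, then finish.

Emit:
{"api": "carry_out", "payload": {"series": [[-0.004, 0, 0, 0, 0, 0, 120], [-0.004, 0.004, 0, 0, 0, 0, 120], [0.002, 0.004, 0, 0, 0, 0, 120], [0.01, 0.004, 0, 0, 0, 0, 120], [0.018, 0.004, 0, 0, 0, 0, 120], [0.026, 0.004, 0, 0, 0, 0, 120], [0.034, 0.004, 0, 0, 0, 0, 120]]}}

```text
clock: 23.42
position: [0.6043, -0.2693, 0.0054]
tool_rot: [3.141, 0.002, 0.42]
force: [-7.7, -4.3, 4.9]
grip_width: 0.0452
```

```bash
python3 - <<'E'
from h import *
s=show(); print(w2d(s["position"]))
p,d=imaging.grab_frame("wrist"); cv2.imwrite("pics/w23.png",p)
p,d=imaging.grab_frame("scene"); cv2.imwrite("pics/s23.png",cv2.resize(p[140:290,240:440],None,fx=4,fy=4,interpolation=cv2.INTER_CUBIC))
T=[(*d2w(x,-.031),.005,DYAW) for x in (-.085,-.08,-.0775)]
plan(T,120)
E
```

```text
t 23.43 pos [ 0.6043 -0.2693  0.0054] rpy [3.1415e+00 1.6000e-03 4.2010e-01] F [-7.75 -4.33  4.92] grip 0.0452 q [-0.    0.95  0.55  1.64 -0.67  0.74 -0.29]
[-0.0959398  -0.03119573]
[0.0097, 0.0001, 0.0003, 0.0, 0.0, -0.001, 120]
[0.0147, 0.0001, 0.0003, 0.0, 0.0, -0.001, 120]
[0.0172, 0.0001, 0.0003, 0.0, 0.0, -0.001, 120]
```

View pics/w23.png

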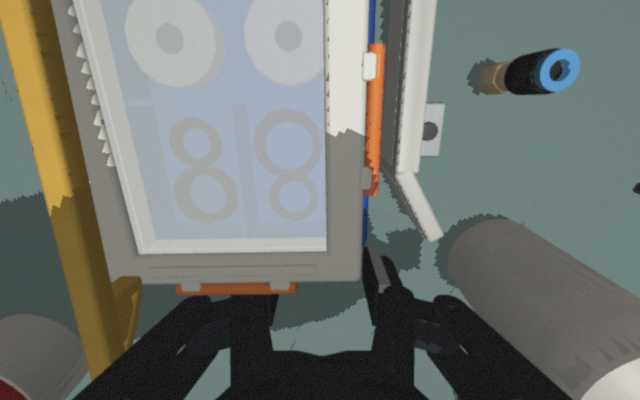

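View pics/s23.png

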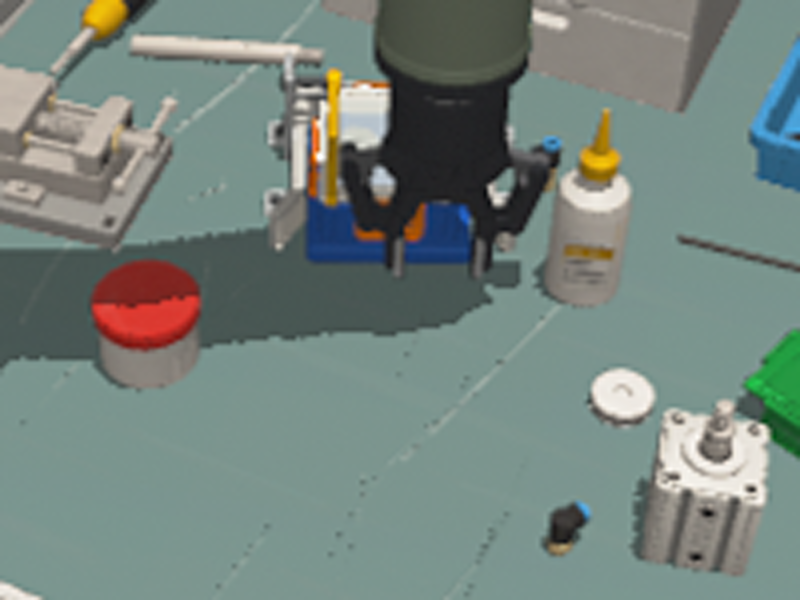

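```bash
python3 - <<'E'
from h import *
s=show(); p,d=imaging.grab_frame("wrist"); KT=cam("wrist",s); P=cloud(d,KT); hsv=cv2.cvtColor(p,cv2.COLOR_BGR2HSV);H,S,V=cv2.split(hsv)
D=np.stack([np.cos(DYAW)*(P[...,0]-DK[0])+np.sin(DYAW)*(P[...,1]-DK[1]),-np.sin(DYAW)*(P[...,0]-DK[0])+np.cos(DYAW)*(P[...,1]-DK[1]),P[...,2]],-1)*1000
y=(d>0)&(H>=18)&(H<32)&(S>140)&(D[...,2]>45); y[:,200:]=0
q=D[y]; 
for x0 in range(-100,0,20):
    k=abs(q[:,0]-x0)<10
    if k.sum()>5: print("catch x",x0,k.sum(),"y",np.percentile(q[k,1],[2,98]).round(1),"z",np.percentile(q[k,2],[2,98]).round(1))
g=(d>0)&(V<70)&(S<90)&(d<.16); g[:280]=0; g[:,320:]=0; q=D[g]
for z0 in range(40,121,10):
    k=abs(q[:,2]-z0)<5
    if k.sum()>5: print("grip z",z0,k.sum(),"y98",np.percentile(q[k,1],[99]).round(1),"x",np.percentile(q[k,0],[2,98]).round(0))
E
```

```text
t 23.52 pos [ 0.6053 -0.2685  0.0053] rpy [3.1413e+00 3.0000e-04 4.2130e-01] F [-0.86 -0.62 -0.48] grip 0.0451 q [-0.    0.95  0.54  1.64 -0.67  0.74 -0.29]
catch x -100 231 y [37.8 45.4] z [66.8 79.2]
catch x -80 3324 y [37.4 44.8] z [58.  78.6]
catch x -60 2444 y [37.5 45.2] z [69.1 77. ]
catch x -40 2947 y [37.6 45.4] z [67.4 75.4]
catch x -20 3586 y [37.6 45.5] z [65.9 73.8]
grip z 40 176 y98 [-5.3] x [-106.  -90.]
grip z 50 406 y98 [22.7] x [-102.  -82.]
grip z 60 2956 y98 [25.6] x [-104.  -81.]
grip z 70 2113 y98 [28.6] x [-106.  -77.]
grip z 80 3972 y98 [30.6] x [-103.  -77.]
grip z 90 4941 y98 [33.4] x [-91. -77.]
grip z 100 855 y98 [32.9] x [-82. -74.]
```

There is about 7–8 mm of clearance to the catch. Final approach.

Emit:
{"api": "carry_out", "payload": {"series": [[0.004, 0, 0, 0, 0, 0, 120], [0.008, 0, 0, 0, 0, 0, 120], [0.011, 0, 0, 0, 0, 0, 120], [0.014, 0, 0, 0, 0, 0, 120], [0.0155, 0, 0, 0, 0, 0, 120]]}}

```text
clock: 24.2
position: [0.6161, -0.2636, 0.005]
tool_rot: [-3.14, 0.005, 0.42]
force: [-21.2, -6.6, 10.1]
grip_width: 0.0451
```

```bash
python3 - <<'E'
from h import *
s=show(); print(w2d(s["position"]))
p,d=imaging.grab_frame("wrist"); cv2.imwrite("pics/w24.png",p)
E
```

```text
t 24.2 pos [ 0.6161 -0.2636  0.005 ] rpy [-3.14    0.0046  0.4197] F [-21.22  -6.57  10.14] grip 0.0451 q [-0.02  0.97  0.55  1.61 -0.67  0.76 -0.31]
[-0.08283709 -0.03082425]
```

View pics/w24.png

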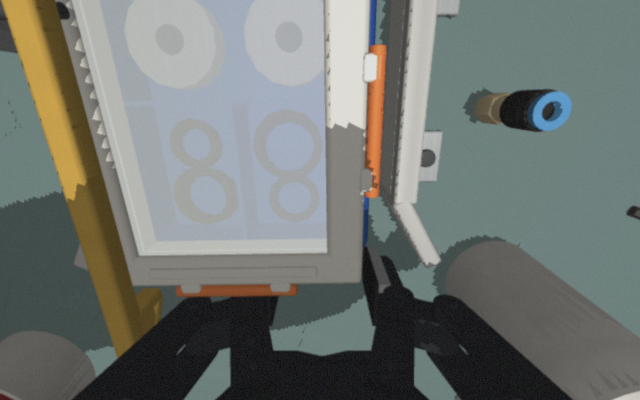

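```bash
cat > c.py <<'E'
from h import *
def chk(name):
    s=show(); p,d=imaging.grab_frame("wrist"); cv2.imwrite(f"pics/{name}.png",p); KT=cam("wrist",s); P=cloud(d,KT); hsv=cv2.cvtColor(p,cv2.COLOR_BGR2HSV);H,S,V=cv2.split(hsv)
    D=np.stack([np.cos(DYAW)*(P[...,0]-DK[0])+np.sin(DYAW)*(P[...,1]-DK[1]),-np.sin(DYAW)*(P[...,0]-DK[0])+np.cos(DYAW)*(P[...,1]-DK[1]),P[...,2]],-1)*1000
    y=(d>0)&(H>=18)&(H<32)&(S>140)&(D[...,2]>40); y[:,220:]=0; q=D[y]
    for x0 in range(-100,20,20):
        k=abs(q[:,0]-x0)<10
        if k.sum()>5: print("catch x",x0,k.sum(),"y",np.percentile(q[k,1],[2,98]).round(1),"z",np.percentile(q[k,2],[2,98]).round(1))
    L=(d>0)&(abs(D[...,2]-55)<5)&(S<60)&(abs(D[...,1]+5)<38)&(D[...,0]<-20); L[320:]=0
    q=D[L]; 
    for y0 in (-40,-25,-10,5,20,30):
        k=abs(q[:,1]-y0)<5
        if k.sum()>5: print("lid rear at y",y0,np.percentile(q[k,0],[0.5,2,5]).round(1),"z",np.median(q[k,2]).round(1))
    return s,p,d,KT,D
E
python3 -c "
from c import *
s,p,d,KT,D=chk('w25')"
```

```text
t 24.25 pos [ 0.616  -0.2636  0.005 ] rpy [-3.14    0.0047  0.4195] F [-18.26  -4.95   9.22] grip 0.0451 q [-0.02  0.97  0.55  1.61 -0.67  0.76 -0.31]
catch x -80 1704 y [37.5 44.8] z [48.  68.6]
catch x -60 1724 y [37.7 45.2] z [61.2 68.7]
catch x -40 2113 y [37.7 45.2] z [61.4 68.8]
catch x -20 2706 y [37.8 45.4] z [61.5 68.9]
catch x 0 3508 y [37.7 45.7] z [61.4 68.9]
lid rear at y -40 [-62.9 -61.9 -60.2] z 55.8
lid rear at y -25 [-62.8 -61.8 -60.3] z 54.1
lid rear at y -10 [-70.8 -65.8 -62.7] z 54.1
lid rear at y 5 [-76.2 -75.6 -71. ] z 54.2
lid rear at y 20 [-71.1 -70.5 -69. ] z 54.2
lid rear at y 30 [-63.7 -62.5 -60.7] z 54.0
```

The catch is level again along its length (top at z≈69 mm), so it has dropped. I check that the box is against the stop with a slightly firmer push.

Emit:
{"api": "carry_out", "payload": {"series": [[0.001, 0, 0, 0, 0, 0, 120], [0.001, 0, 0, 0, 0, 0, 120], [0.001, 0, 0, 0, 0, 0, 120]]}}

```text
clock: 24.68
position: [0.6161, -0.2636, 0.0049]
tool_rot: [-3.14, 0.006, 0.419]
force: [-22.3, -6.1, 10.1]
grip_width: 0.0454
```

```bash
python3 -c "
from c import *
s=show(); print(w2d(s['position']))"
```

```text
t 24.68 pos [ 0.6161 -0.2636  0.0049] rpy [-3.1396  0.0056  0.4191] F [-22.34  -6.07  10.08] grip 0.0454 q [-0.02  0.97  0.55  1.61 -0.67  0.77 -0.31]
[-0.08282215 -0.03083249]
```

It hit a hard stop and did not advance. I retract straight back at constant height, then rise and inspect.

Emit:
{"api": "carry_out", "payload": {"series": [[-0.003, 0, 0, 0, 0, 0, 120], [-0.015, 0, 0, 0, 0, 0, 120], [-0.04, 0, 0, 0, 0, 0, 120], [-0.08, 0, 0, 0, 0, 0, 120], [-0.1, 0, -0.05, 0, 0, 0, 120], [-0.1, -0.01, -0.11, 0, 0, 0, 120], [-0.1, -0.02, -0.17, 0, 0, 0, 120], [-0.1, -0.03, -0.2, 0, 0, 0, 120], [-0.1, -0.03, -0.2, 0, 0, 0, 120]]}}

```text
clock: 25.8
position: [0.517, -0.2751, 0.2074]
tool_rot: [3.14, -0.004, 0.422]
force: [-0.7, 0.3, -0.2]
grip_width: 0.0454
```

```bash
python3 - <<'E'
from c import *
s,p,d,KT,D=chk('w26')
for n in ("scene","top"):
    p,d=imaging.grab_frame(n); cv2.imwrite(f"pics/{n}26.png",p); np.save(f"{n}26.npy",d)
p=cv2.imread("pics/scene26.png"); cv2.imwrite("pics/s26.png",cv2.resize(p[140:290,240:440],None,fx=4,fy=4,interpolation=cv2.INTER_CUBIC))
p=cv2.imread("pics/top26.png"); cv2.imwrite("pics/t26.png",cv2.resize(p[115:285,265:395],None,fx=3.5,fy=3.5,interpolation=cv2.INTER_CUBIC)[:600])
E
```

```text
t 25.8 pos [ 0.517  -0.2751  0.2074] rpy [ 3.1397 -0.0037  0.4215] F [-0.72  0.34 -0.21] grip 0.0454 q [-0.11  0.6   0.74  1.76 -0.48  0.97 -0.32]
lid rear at y -40 [-63.6 -62.9 -61.8] z 55.7
lid rear at y -25 [-63.6 -62.9 -62. ] z 54.1
lid rear at y -10 [-66.3 -64.6 -62.9] z 54.1
lid rear at y 5 [-63.6 -62.9 -61.8] z 54.1
lid rear at y 20 [-66.3 -65.4 -63.8] z 54.2
lid rear at y 30 [-65.1 -64.4 -62.9] z 54.1
```

View pics/w26.png

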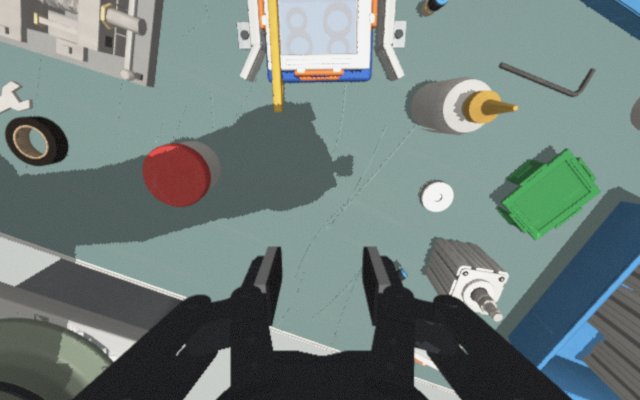

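View pics/s26.png

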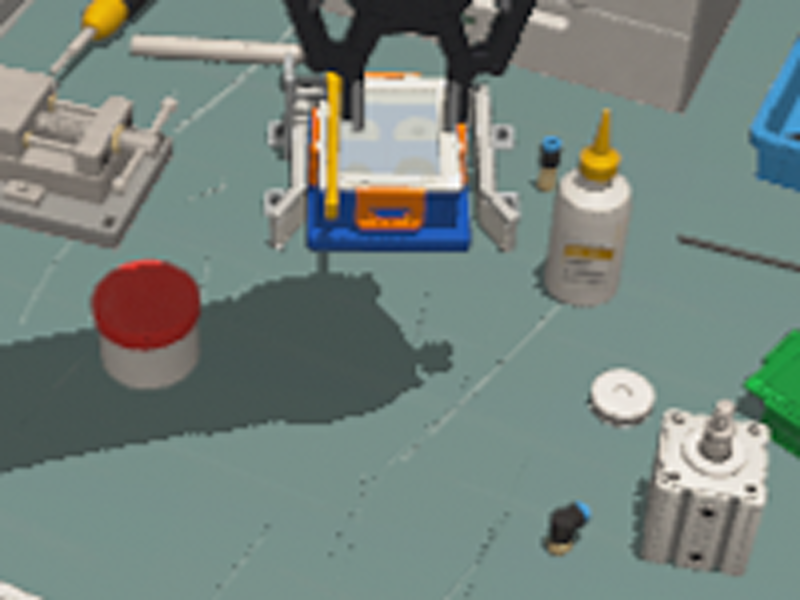

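View pics/t26.png

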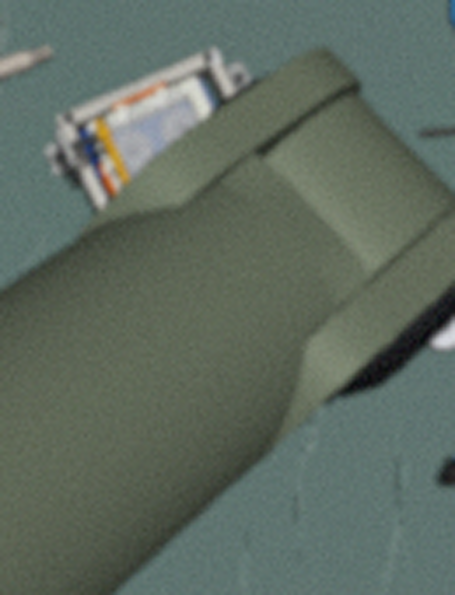

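The catch is down (nose at (331,217), same as at the start, versus higher when riding). The clips are still folded, and the bottle, pot and fittings are where they were. I take a closer look down at the stop end.

```bash
python3 - <<'E'
from h import *
plan([(*d2w(-.09,-.01),.24,DYAW)],120)
E
```

```text
[0.0888, 0.0095, -0.0355, -0.001, 0.0, -0.001, 120]
```

Emit:
{"api": "carry_out", "payload": {"series": [[0.03, 0.005, -0.02, 0, 0, 0, 120], [0.06, 0.009, -0.035, 0, 0, 0, 120], [0.089, 0.009, -0.035, 0, 0, 0, 120], [0.089, 0.009, -0.035, 0, 0, 0, 120]]}}

```text
clock: 26.45
position: [0.6024, -0.246, 0.2384]
tool_rot: [-3.14, 0.001, 0.423]
force: [0.2, -0.4, -0.6]
grip_width: 0.0451
```

```bash
python3 - <<'E'
from c import *
s,p,d,KT,D=chk('w27'); np.save("w27.npy",d); np.save("D27.npy",D)
E
```

```text
t 26.45 pos [ 0.6024 -0.246   0.2384] rpy [-3.1404e+00  1.4000e-03  4.2300e-01] F [ 0.16 -0.42 -0.58] grip 0.0451 q [-0.15  0.67  0.74  1.54 -0.49  1.12 -0.45]
lid rear at y -40 [-62.6 -62.5 -60.8] z 55.6
lid rear at y -25 [-62.6 -62.4 -60.9] z 54.1
lid rear at y -10 [-65.8 -64.6 -62.6] z 54.2
lid rear at y 5 [-64.  -63.8 -61.6] z 54.1
lid rear at y 20 [-66.  -65.  -63.5] z 54.2
lid rear at y 30 [-63.9 -63.6 -61.6] z 54.1
```

View pics/w27.png

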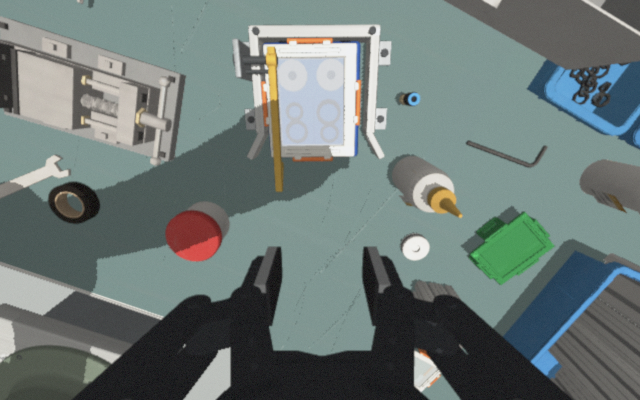

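```bash
python3 - <<'E'
from h import *
p=cv2.imread("pics/w27.png"); cv2.imwrite("pics/w27c.png",cv2.resize(p[15:125,225:405],None,fx=4.4,fy=4.4,interpolation=cv2.INTER_CUBIC))
E
```

View pics/w27c.png

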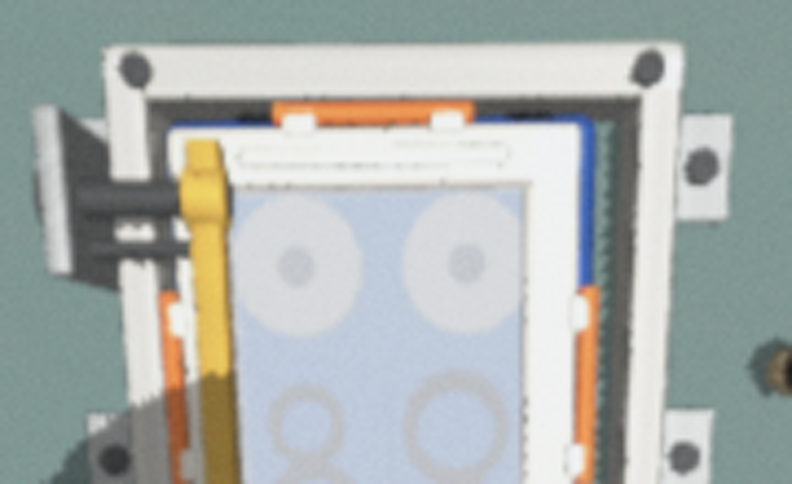

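```bash
python3 - <<'E'
from h import *
s=telemetry.observe(); KT=cam("wrist",s)
f=lambda u,v,z: w2d(ray([225+u/4.4-.4,15+v/4.4-.4],KT,z)[0])*1000
print("stop",f(300,97,.034),f(540,97,.034),"lid front",f(300,126,.056),f(520,122,.056),"plinth front",f(200,121,.016),f(560,117,.016))
print("rails L",f(150,150,.034),"R",f(640,150,.034),"lid L/R",f(168,150,.056),f(580,150,.056))
E
```

```text
stop [59.39919147 22.7949999 ] [ 59.35654953 -35.74835495] lid front [49.45290386 21.00467902] [ 50.23365172 -29.57974548] plinth front [57.27200986 50.41984543] [ 58.1207615  -42.44312362]
rails L [47.87098289 60.24583452] R [ 47.78640608 -60.77623915] lid L/R [44.54068181 51.71421996] [ 44.47407589 -43.59307784]
```

```bash
python3 - <<'E'
from h import *
plan([(*d2w(-.045,-.01),.135,DYAW)],120)
E
```

```text
[0.0449, 0.0005, 0.1035, -0.001, 0.002, -0.001, 120]
```

Emit:
{"api": "carry_out", "payload": {"series": [[0.025, 0, 0.04, 0, 0, 0, 120], [0.045, 0, 0.08, 0, 0, 0, 120], [0.045, 0, 0.1, 0, 0, 0, 120], [0.045, 0, 0.1, 0, 0, 0, 120]]}}

```text
clock: 27.0
position: [0.6407, -0.2297, 0.1391]
tool_rot: [-3.141, 0.003, 0.419]
force: [-0.7, 0.1, 0.4]
grip_width: 0.0456
```

```bash
python3 - <<'E'
from h import *
s=show()
p,d=imaging.grab_frame("wrist"); cv2.imwrite("pics/w28.png",p)
cv2.imwrite("pics/w28c.png",cv2.resize(p[0:120,220:420],None,fx=4,fy=4,interpolation=cv2.INTER_CUBIC))
E
```

```text
t 27.0 pos [ 0.6407 -0.2297  0.1391] rpy [-3.1405e+00  2.6000e-03  4.1930e-01] F [-0.71  0.13  0.38] grip 0.0456 q [-0.13  0.82  0.67  1.54 -0.57  0.99 -0.45]
```

View pics/w28c.png

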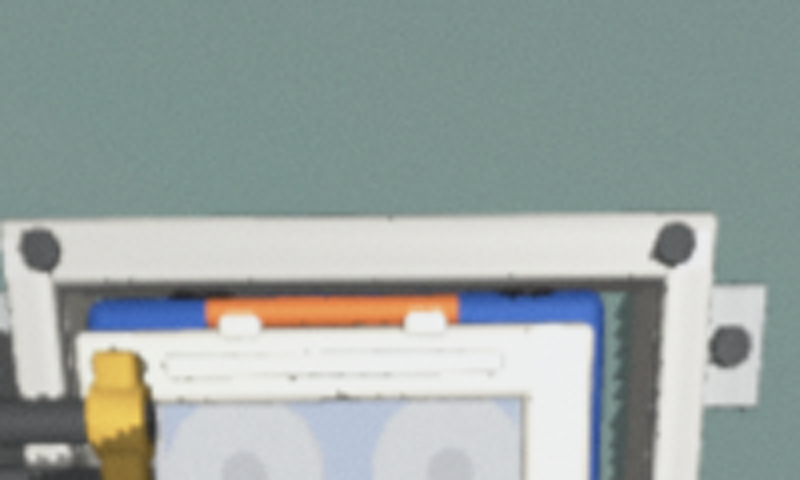

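```bash
python3 - <<'E'
from h import *
s=telemetry.observe(); KT=cam("wrist",s)
f=lambda u,v,z: (w2d(ray([220+(u+.5)/4-.5,(v+.5)/4-.5],KT,z)[0])*1000).round(1)
print("stop",f(100,280,.034),f(580,278,.034))
print("plinth",f(110,304,.016),f(150,302,.016),f(190,300,.016),f(480,294,.016),f(580,293,.016))
print("lid front",f(110,331,.056),f(560,324,.056))
# predicted rows if plinth at stop
def rows(x,y,z): 
    u=proj([*d2w(x/1000,y/1000),z],KT)[0]; return ((u-[220,0])*4).round(0)
st=(f(100,280,.034)[0]+f(580,278,.034)[0])/2
for y in (45,-40): print("home plinth edge",rows(st,y,.016),"2mm short",rows(st-2,y,.016),"home lid",rows(st-8.5,y,.056))
p=cv2.imread("pics/w28.png")
for u in (246,256,262,340,350,362): print(u,p[66:86,u].tolist())
E
```

```text
stop [62.  51.7] [ 62.1 -44. ]
plinth [59.  54.4] [59.3 45.8] [59.7 37.2] [ 60.7 -25.1] [ 60.9 -46.6]
lid front [51.4 45.2] [ 52.4 -37.6]
home plinth edge [151. 287.] 2mm short [152. 297.] home lid [109. 317.]
home plinth edge [548. 286.] 2mm short [548. 296.] home lid [572. 315.]
246 [[214, 217, 218], [214, 217, 218], [213, 217, 218], [178, 185, 184], [134, 136, 138], [101, 103, 104], [82, 83, 83], [82, 83, 82], [94, 78, 71], [130, 78, 53], [159, 87, 54], [171, 96, 60], [182, 102, 63], [189, 108, 68], [192, 111, 69], [186, 105, 65], [169, 122, 105], [206, 201, 199], [224, 229, 230], [230, 236, 235]]
256 [[211, 215, 217], [214, 219, 219], [214, 218, 219], [193, 202, 200], [142, 147, 147], [95, 98, 97], [80, 82, 82], [82, 83, 82], [96, 71, 62], [138, 79, 49], [164, 90, 56], [177, 99, 62], [184, 104, 64], [190, 107, 67], [194, 111, 72], [188, 110, 74], [169, 134, 122], [194, 198, 197], [222, 228, 230], [230, 236, 236]]
262 [[213, 217, 218], [214, 219, 219], [214, 218, 219], [191, 198, 199], [137, 141, 141], [93, 96, 97], [79, 83, 82], [68, 70, 69], [84, 55, 46], [138, 77, 48], [163, 90
[... 437 characters left out ...]
236, 236], [237, 238, 237], [238, 239, 238]]
350 [[221, 227, 227], [221, 226, 226], [205, 212, 213], [156, 160, 162], [105, 106, 107], [73, 75, 76], [58, 57, 57], [71, 51, 43], [141, 82, 55], [174, 99, 62], [189, 108, 70], [201, 117, 77], [202, 118, 76], [201, 121, 83], [176, 129, 108], [196, 196, 194], [221, 228, 229], [234, 236, 235], [238, 238, 237], [237, 238, 237]]
362 [[223, 228, 229], [222, 226, 227], [199, 207, 208], [144, 149, 149], [94, 98, 99], [80, 79, 77], [106, 74, 63], [142, 78, 50], [166, 92, 57], [180, 102, 65], [195, 115, 75], [202, 119, 78], [205, 122, 80], [203, 125, 87], [181, 143, 129], [204, 205, 204], [233, 233, 232], [239, 238, 237], [240, 239, 238], [239, 238, 237]]
```

This shows the box at the stop on its right front corner. It is yawed about +0.8°, so the left front is roughly 2 mm short; finger friction held the rear sideways while pushing. I mend it with a second push that drifts slightly to +y, staying clear of the catch.

```bash
python3 - <<'E'
from h import *
plan([(*d2w(x,-.033),z,DYAW) for x,z in [(-.17,.14),(-.17,.006),(-.09,.006)]],120)
E
```

```text
[-0.1239, 0.0228, 0.0008, 0.0, 0.001, -0.003, 120]
[-0.1238, 0.0227, 0.1348, 0.0, 0.001, -0.003, 120]
[-0.0438, 0.0225, 0.1347, 0.0, 0.001, -0.003, 120]
```

Emit:
{"api": "carry_out", "payload": {"series": [[-0.05, 0.01, 0, 0, 0, -0.003, 120], [-0.1, 0.022, 0, 0, 0, -0.003, 120], [-0.124, 0.0225, 0.04, 0, 0, -0.003, 120], [-0.124, 0.0225, 0.09, 0, 0, -0.003, 120], [-0.124, 0.0225, 0.12, 0, 0, -0.003, 120], [-0.124, 0.0225, 0.13, 0, 0, -0.003, 120], [-0.124, 0.0225, 0.13, 0, 0, -0.003, 120]]}}

```text
clock: 27.92
position: [0.5385, -0.3007, 0.0114]
tool_rot: [3.141, -0.001, 0.423]
force: [0.3, -0.1, -0.4]
grip_width: 0.0454
```

```bash
python3 - <<'E'
from h import *
s=show(); print(w2d(s["position"]))
plan([(*d2w(x,y),z,DYAW) for x,y,z in [(-.09,-.033,.006),(-.082,-.033,.006),(-.080,-.030,.006)]],120)
E
```

```text
t 27.93 pos [ 0.5385 -0.3007  0.0114] rpy [ 3.1406e+00 -5.0000e-04  4.2320e-01] F [ 0.33 -0.15 -0.42] grip 0.0454 q [ 0.07  0.89  0.53  1.77 -0.68  0.67 -0.16]
[-0.16880136 -0.03290621]
[0.0788, 0.0002, 0.0055, 0.001, -0.001, 0.001, 120]
[0.0868, 0.0002, 0.0055, 0.001, -0.001, 0.001, 120]
[0.0888, -0.0028, 0.0055, 0.001, -0.001, 0.001, 120]
```

Emit:
{"api": "carry_out", "payload": {"series": [[0.03, 0, 0.005, 0, 0, 0, 120], [0.06, 0, 0.005, 0, 0, 0, 120], [0.078, 0, 0.005, 0, 0, 0, 120], [0.084, 0, 0.005, 0, 0, 0, 120], [0.0875, 0, 0.005, 0, 0, 0, 120], [0.0885, -0.001, 0.005, 0, 0, 0, 120], [0.0885, -0.002, 0.005, 0, 0, 0, 120], [0.0885, -0.003, 0.005, 0, 0, 0.004, 120], [0.0885, -0.004, 0.005, 0, 0, 0.008, 120]]}}

```text
clock: 29.05
position: [0.6155, -0.2625, 0.0057]
tool_rot: [3.14, 0.002, 0.413]
force: [-4.4, -5.9, -2.1]
grip_width: 0.0452
```

```bash
python3 - <<'E'
from c import *
s=show(); print(w2d(s["position"])); chk("w29")
E
```

```text
t 29.05 pos [ 0.6155 -0.2625  0.0057] rpy [3.140e+00 2.100e-03 4.132e-01] F [-4.43 -5.93 -2.08] grip 0.0452 q [-0.02  0.96  0.56  1.62 -0.68  0.76 -0.31]
[-0.08293296 -0.02963191]
t 29.05 pos [ 0.6155 -0.2625  0.0057] rpy [3.140e+00 2.100e-03 4.132e-01] F [-4.43 -5.93 -2.08] grip 0.0452 q [-0.02  0.96  0.56  1.62 -0.68  0.76 -0.31]
catch x -80 1519 y [37.6 44.9] z [48.  68.6]
catch x -60 1694 y [37.6 45. ] z [61.4 68.9]
catch x -40 2066 y [37.7 45.3] z [61.6 68.8]
catch x -20 2635 y [37.7 45.5] z [61.5 68.9]
catch x 0 3414 y [37.8 45.6] z [61.5 68.9]
lid rear at y -40 [-62.9 -61.7 -60.1] z 55.8
lid rear at y -25 [-62.6 -61.6 -60. ] z 54.1
lid rear at y -10 [-70.3 -64.1 -62.1] z 54.2
lid rear at y 5 [-75.8 -75.  -70.5] z 54.2
lid rear at y 20 [-75.1 -70.6 -69.4] z 54.2
lid rear at y 30 [-70.5 -62.4 -60.7] z 54.1
```

View pics/w29.png

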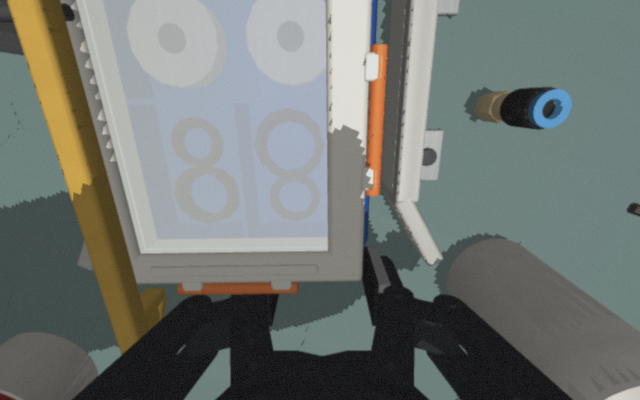

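Emit:
{"api": "carry_out", "payload": {"series": [[0.001, 0, 0, 0, 0, 0, 120], [0.002, -0.0005, 0, 0, 0, 0, 120], [0.003, -0.0005, 0, 0, 0, 0, 120], [0.003, -0.0005, 0, 0, 0, 0, 120], [0, 0, 0, 0, 0, 0, 120], [-0.01, 0, 0, 0, 0, 0, 120], [-0.05, 0.002, 0, 0, 0, 0, 120], [-0.09, 0.002, 0, 0, 0, 0, 120]]}}

```text
clock: 30.1
position: [0.5342, -0.2988, 0.0055]
tool_rot: [3.141, 0.0, 0.416]
force: [-0.6, -0.8, -0.6]
grip_width: 0.0452
```

```bash
python3 - <<'E'
from h import *
s=show(); print(w2d(s["position"]))
plan([(*d2w(x,y),z,DYAW) for x,y,z in [(-.16,-.03,.14),(-.045,-.01,.135)]],120)
E
```

```text
t 30.1 pos [ 0.5342 -0.2988  0.0055] rpy [3.1412e+00 1.0000e-04 4.1580e-01] F [-0.59 -0.84 -0.64] grip 0.0452 q [ 0.07  0.89  0.52  1.78 -0.69  0.65 -0.16]
[-0.17200205 -0.02940807]
[0.012, 0.0006, -0.1345, 0.0, 0.0, -0.007, 120]
[0.1269, -0.0202, -0.1295, 0.0, 0.0, -0.007, 120]
```

Emit:
{"api": "carry_out", "payload": {"series": [[0, 0, -0.06, 0, 0, 0, 120], [0.01, 0, -0.12, 0, 0, -0.007, 120], [0.05, -0.01, -0.14, 0, 0, -0.007, 120], [0.1, -0.02, -0.135, 0, 0, -0.007, 120], [0.127, -0.02, -0.13, 0, 0, -0.007, 120], [0.127, -0.02, -0.13, 0, 0, -0.007, 120]]}}

```text
clock: 30.85
position: [0.6446, -0.2272, 0.1346]
tool_rot: [-3.141, 0.0, 0.425]
force: [-0.2, -0.0, -0.2]
grip_width: 0.0451
```

```bash
python3 - <<'E'
from h import *
s=show()
p,d=imaging.grab_frame("wrist"); cv2.imwrite("pics/w30.png",p)
cv2.imwrite("pics/w30c.png",cv2.resize(p[0:120,220:420],None,fx=4,fy=4,interpolation=cv2.INTER_CUBIC))
E
```

```text
t 30.85 pos [ 0.6446 -0.2272  0.1346] rpy [-3.1409  0.      0.4251] F [-0.15 -0.04 -0.24] grip 0.0451 q [-0.13  0.83  0.67  1.54 -0.58  0.98 -0.44]
```

View pics/w30c.png

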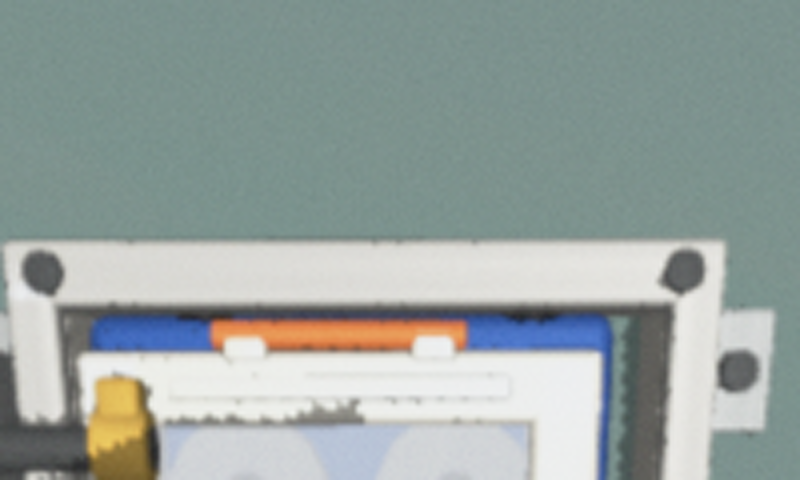

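The box front edge (row 317) is now parallel and tight to the stop (row 304) on both sides. Final checks from the scene camera: bystanders, catch and clips.

Emit:
{"api": "carry_out", "payload": {"series": [[-0.05, 0, -0.05, 0, 0, 0, 120], [-0.1, 0, -0.1, 0, 0, 0, 120], [-0.16, 0, -0.15, 0, 0, 0, 120], [-0.2, 0, -0.18, 0, 0, 0, 120], [-0.2, 0, -0.18, 0, 0, 0, 120]]}}

```text
clock: 31.52
position: [0.4579, -0.3132, 0.3178]
tool_rot: [3.14, -0.003, 0.418]
force: [0.2, -0.1, 0.2]
grip_width: 0.0455
```

```bash
python3 - <<'E'
from c import *
s,p,d,KT,D=chk("w31")
p,d=imaging.grab_frame("scene"); cv2.imwrite("pics/scene31.png",p)
a=cv2.imread("pics/scene0.png"); df=cv2.absdiff(p,a).max(2); 
def match(x0,y0,x1,y1,nm):
    t=a[y0:y1,x0:x1]; r=cv2.matchTemplate(p[y0-6:y1+6,x0-6:x1+6],t,cv2.TM_CCOEFF_NORMED); m=cv2.minMaxLoc(r); print(nm,round(m[1],3),np.array(m[3])-6)
match(372,165,402,220,"oil");match(260,200,294,240,"pot");match(386,230,406,248,"piston");match(398,236,436,286,"cyl");match(372,262,390,282,"fitb");match(370,170,384,190,"fita");match(140,198,220,226,"span");match(198,202,226,228,"tape");match(316,158,328,198,"catch")
cv2.imwrite("pics/s31.png",cv2.resize(p[140:290,240:440],None,fx=4,fy=4,interpolation=cv2.INTER_CUBIC))
E
```

```text
t 31.52 pos [ 0.4579 -0.3132  0.3178] rpy [ 3.1402e+00 -3.0000e-03  4.1770e-01] F [ 0.2  -0.15  0.18] grip 0.0455 q [-0.11  0.43  0.86  1.71 -0.36  1.16 -0.31]
lid rear at y -40 [-63.7 -63.6 -63.3] z 55.5
lid rear at y -25 [-63.8 -63.4 -63.2] z 55.2
lid rear at y -10 [-66.3 -65.5 -64.2] z 55.6
lid rear at y 5 [-63.7 -63.6 -63.3] z 55.4
lid rear at y 20 [-66.2 -65.8 -64.8] z 55.6
lid rear at y 30 [-64.1 -63.7 -63.5] z 55.3
oil 0.999 [0 0]
pot 0.951 [0 0]
piston 0.999 [0 0]
cyl 0.999 [0 0]
fitb 1.0 [0 0]
fita 1.0 [0 0]
span 1.0 [0 0]
tape 1.0 [0 0]
catch 0.474 [0 0]
```

View pics/s31.png

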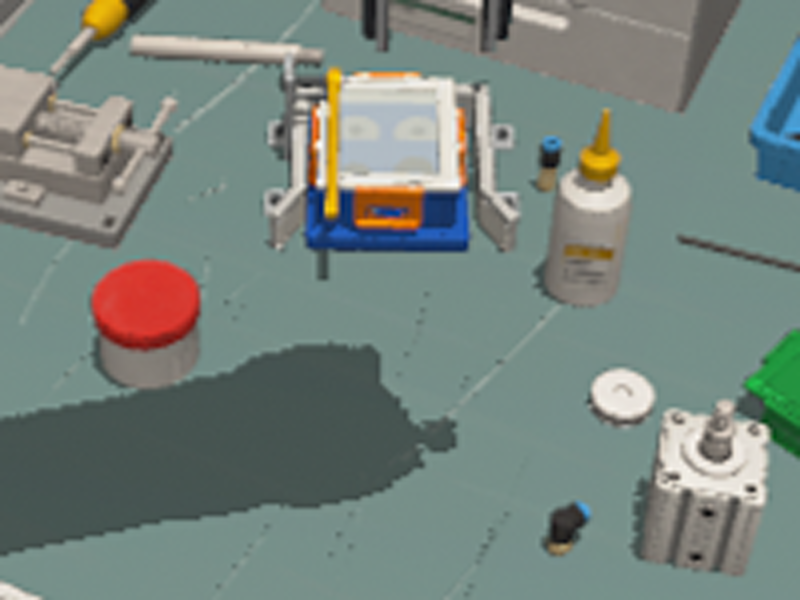

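View pics/w31.png

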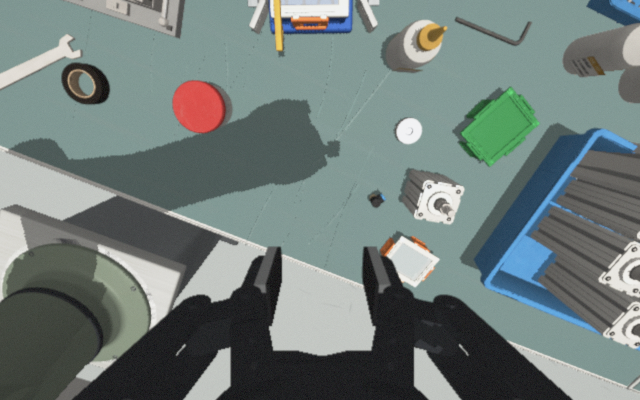

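All clips are folded, the lid is level, the catch is down behind the box, and the bystanders have not moved. I hand it in.

```bash
python3 -c "
from h import *
print(ticket.job_done())"
```

```text
the job is handed in; nothing more can be done
None
```

I folded all four clips down, pushed the box home against the back stop, and handed the job in at about 32 s on the clock. The yellow catch was lifted only by the lid and dropped shut behind the box; the gripper was measured 4–8 mm clear of it when I checked.

**Clips and lid:** The projected rib and flap edges fit angles of about 0 to 0.05 rad on every clip. That angle check was done before docking; afterwards I only saw that the clips still looked folded. The lid stayed level at about 55 mm.

**Mended on the way:**
- Pushing the clips shut slid the box up to about 5 mm.
- The first dock push left the box turned about 0.8°, with its left front roughly 2 mm short of the stop. A second push squared it. The front edge is now parallel to the stop, within about 1 mm on the picture.

**Catch:** At the second push its arm lay level along its length, top at 69 mm, and its nose is at the same pixel as at the start. The automatic template match for it scored only 0.47; I put that down to the box now standing behind it in the picture.

**Disagreement:** My measured dock origin disagrees with where the box stopped by about 4–5 mm along the lane. I relied on the hard stop (about 22 N with no further travel) and the view of the stop edge instead.

**Bystanders:** The scene picture shows no shift for the eight listed ones.

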